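# Put the measuring tools back in their foam case

## Robot

A 7-joint arm with a two-finger parallel gripper is mounted at the origin on the work surface. World frame = base frame: x ahead of the robot, y to its left, z up, the work surface at z = 0. Lengths are in mm, angles in rad, forces in N, time in s.
With the tool pointing down it reaches from about 400 to 875 mm from the base axis. Payload 6.5 kg.
Tool frame: the origin (TCP) lies midway between the tips of the shut fingers; the grasp point (between the pads) lies 19 mm behind it (env.pinch_z is the distance from the TCP to the grasp point, in mm); z points along the fingers, y is the line along which they close (so a half turn about z gives the same grasp; the last joint's range is limited). The gripper opens to 85 mm and grips with 20 to 120 N. Pads are 22 mm wide; open, the fingers measure 114 mm over their backs; the gripper's body (76 mm by 85 mm) begins 54 mm behind the grasp point. The pads swing forward as they close: fully open they stand 13 mm farther back than shut.
Start: joints at [1.219, 0.536, -0.004, 1.538, 0.003, 1.067, -0.071], TCP at [183.247, -623.627, 231.29] pointing down, gripper open.
Joint ranges: [-2.7, 2.7], [-0.37, 2.16], [-1.27, 1.26], [0.24, 2.4], [-1.31, 4.45], [0.19, 1.91], [-2.76, 2.76]. Speed limits (rad/s): [2.39, 2.39, 3.14, 3.14, 3.14, 3.14, 3.14].

## Interface

Orientations are given as a 3x3 rotation matrix whose columns are the frame's x, y, z axes.
In Python, from plant import get_state, optics, ticket, env gives the robot as it stands. The module is installed in compiled form; this text tells all that it offers.
- The arm moves only by the tool servo_tool, never from a script. Its argument "plan" is a list of rows, each an object with "delta_pos": the shift along the tool's x, y, z in mm, a list of three; "spin": the turn about the tool's z in units of 5 degrees (1.0 is 5 degrees); "grip": the closure, from 0 (fully open) to 1 (shut). In form: [{"delta_pos": [x, y, z], "spin": spin, "grip": grip}, ...]. A call has 1 to 5 rows; each row is the pose to reach, as a shift and turn from the pose commanded when the call began, along the tool's axes at that moment; what a row does not reach only later rows make up. A row lasts 1/12 s, in which the tool goes at most 41.7 mm and 7.16 degrees, less where a joint would pass 70% of its speed; a pose out of reach is approached as far as the arm can. A call with a gripper value outside its range is refused whole. The fingers move at their own pace and stop on an object; "newtons" is the grip in N (left out, the last holds). Time passes only in rows, so rows that repeat a pose let the fingers close. It gives the time, the measured TCP pose, the force, the opening and the grip force at its end, in the units of the state.
- get_state(): the state, without advancing time (a new reading comes with each control period).
- optics.read_camera(name): name is "side" or "top" or "wrist"; returns a dict with "pixels" (420x560x3 uint8, red, green, blue), "fx", "fy", "cx", "cy" (pixels), "position" and "orientation" of the camera in the world. Camera axes: x right, y up, looking along -z (the intrinsics and any distortion apply to the point x, -y, -z); pixel columns grow to the right and rows downward; lengths in mm; the calibration is good to about 2 mm. A picture is of the moment at which its call begins. There is no depth.
- ticket.close_job(): hands the job in; it is judged then, once.
The state is a dict: "t": time; "joint_pos": joint angles; "joint_velocities": joint speeds; "tau": joint torques, N m; "position": TCP position; "tool_rot": TCP orientation; "contact_force": force on the tool from outside, world axes, zero at the start; "ft_torque": the same for the moment, N m; "width": finger opening in mm; "grasp_force": force on a finger pad.
Only numpy, scipy, OpenCV 4.12 (cv2) and the standard library are available. Lean on these libraries where they do the work, as an engineer would, in place of code of your own. Each camera call takes 0.05 s, during which the arm holds its last target. There are 200 camera calls.

## Task

Put the caliper, the engineer's square and the dial indicator back in the foam case on the bench: lay each one in the cutout of its own shape and push it down until it sits level and fully home on the floor of its cutout. Once all three are home, close the lid fully. Leave the other things on the bench where they are.

Things in the scene. Friction and masses are not known exactly. Their poses are not given: they have to be found in the camera images.
- case: Orange instrument case fixed to the bench, 260 (x) by 200 (y) by 36 mm high, filled to its rim with dark foam with three cutouts 10 mm deep, their floor lighter grey. Origin: centre of its underside, z up. Each cutout is one tool's outline with 2 mm play round the tool's body and 2 to 4 mm round thin parts: the tool fits one way only, on its back, its axes parallel to the case's.
- caliper_cutout (a point): On the floor of the caliper's cutout (long one by the side away from the hinge), 26 mm above the bench: the place of the caliper's origin when home; axes as the case's and the seated caliper's. Two springy foam ridges stand 2 mm inside the tool body's outline; laid in, it stops on them 5 to 8 mm too high; push its body straight down, 7 to 17 N, to the floor; they then grip it.
- square_cutout (a point): On the floor of the square's cutout (L-shaped one, by the hinge), 26 mm above the bench: the place of the square's origin when home; axes as the case's and the seated square's. Two springy foam ridges stand 2 mm inside the tool body's outline; laid in, it stops on them 5 to 8 mm too high; push its body straight down, 7 to 17 N, to the floor; they then grip it.
- indicator_cutout (a point): On the floor of the indicator's cutout (round one at the case's +x end), 26 mm above the bench: the place of the indicator's origin when home; axes as the case's and the seated indicator's. Two springy foam ridges stand 2 mm inside the tool body's outline; laid in, it stops on them 5 to 8 mm too high; push its body straight down, 7 to 17 N, to the floor; they then grip it.
- lid (a joint): The case's lid, a shallow tray 260 by 200 by 16 mm deep, 0.25 kg, on a friction hinge along the case's +y rim. 0 = shut; grows as it opens. Starts standing open at 1.6 to 1.9 rad, goes to 1.95, stays where left; 1 to 4 N at its free edge swings it. Shut, its roof clears the foam by 12.5 mm: it shuts over tools that are home (6 to 10 mm above the foam) ; one left too high is in its way.
- lid_hinge (a point): Middle of the lid's hinge line, on the case's +y rim, 36.5 mm above the bench. Its frame turns with the lid: x along the hinge line (parallel to the case's x), -y from the hinge to the free edge, z out through the roof, whose outer face is at z = 16 mm. With the lid shut its axes are the case's.
- lid_edge (a point): Middle of the lid's free edge, 200 mm from the hinge line, at half the lid's depth (8 mm from its outer face). A finger tab 50 mm long and 10 mm thick sticks out 12 mm beyond it. Its axes turn with the lid, as those of lid_hinge.
- caliper: Digital caliper, jaws closed, about 0.15 kg, on its back. Dark slider body 52 (x) by 24 (y) by 16 mm thick, centred on the origin, which lies on its underside: grip and push it there. Steel beam, 12 mm wide, 4 mm thick, 4 to 8 mm above the underside, from x = -48 to 112 mm. Jaws at x = -48 to -26 mm reach to y = -38 mm (long) and 18 mm (short). z: up out of the display.
- square: Steel engineer's square, an L, about 0.21 kg. Its stock is a dark bar 18 (x) by 70 (y) by 18 mm thick; origin: centre of the stock's underside, z up; grip and push the stock's middle. The blade, 18 mm wide, 3 mm thick, 7.5 to 10.5 mm above the underside, leaves the stock to +x as far as x = 89 mm, at y = 17 to 35 mm.
- indicator: Dial indicator on its back, about 0.16 kg: round steel body 57 mm in diameter, 20 mm thick, white dial on top; origin: centre of its underside, z up out of the dial. Stem and plunger point to -y, to y = -62 mm (8 mm thick, axis 9 mm above the underside); a 9 mm thick cap reaches y = 37 mm. Grip the body across x; push the middle of the dial.
- scale: Bystander: red bench scale with a brass pan, 100 by 150 by 36 mm, origin at the centre of its underside.
- check_weight: Bystander: brass check weight with a knob, 26 mm in diameter, 44 mm high, origin at the centre of its underside.
- carton: Bystander: cardboard box 70 by 110 by 60 mm, origin at the centre of its underside.
Not all that is in view belongs to the job. What is shaped like the caliper but yellow is not meant. Leave any red look-alike of the indicator alone.

How it is judged:
By the outcome, as a careful person would: the job done as asked, in the order asked, and still so for the second after the job is handed in, with the robot touching nothing.
It also fails if it takes over 72 s, if anything falls off the work surface, if the arm or the gripper's body presses on something with over 40 N, if the wrist force passes 120 N, or if a joint passes its speed limit or range.

## Working session

There is one attempt and no reset: what is moved stays moved. The work goes in short steps, Python scripts to look and compute and a tool call to move; the robot and the scene stay as the last step left them, time stands still between calls to the robot, and variables do not carry over. Pictures are saved under pics/ and viewed, at most 10 in all, crops included, and the job is handed in when it is done.

Besides the shell and the picture viewer there is one more tool, called after "Request:" as name(argument=value, ...), one argument or row to a line, values as JSON. servo_tool: Moves the arm, as the interface text tells. Its arguments: {"type":"object","properties":{"plan":{"type":"array","items":{"type":"object","properties":{"delta_pos":{"type":"array","items":{"type":"number"}},"spin":{"type":"number"},"grip":{"type":"number"}}}},"newtons":{"type":"number"}},"required":["plan"]}

```bash
mkdir -p pics; cat > h.py <<'E'
import numpy as np, cv2
from plant import get_state, optics, ticket, env
def cam(n):
    c=optics.read_camera(n); c['n']=n; return c
def save(c,f,crop=None,s=1):
    im=c['pixels'][:,:,::-1]
    if crop: im=im[crop[1]:crop[3],crop[0]:crop[2]]
    cv2.imwrite('pics/'+f,cv2.resize(im,None,fx=s,fy=s,interpolation=cv2.INTER_CUBIC))
def plane(c,u,v,z):
    R=np.array(c['orientation']);p=np.array(c['position'])
    u=np.atleast_1d(u).astype(float);v=np.atleast_1d(v).astype(float)
    d=np.stack([(u-c['cx'])/c['fx'],-(v-c['cy'])/c['fy'],-np.ones_like(u)],1)@R.T
    return p+d*((z-p[2])/d[:,2])[:,None]
def proj(c,P):
    R=np.array(c['orientation']);q=(np.atleast_2d(P)-np.array(c['position']))@R
    return np.stack([c['cx']+c['fx']*q[:,0]/-q[:,2],c['cy']-c['fy']*q[:,1]/-q[:,2]],1)
E
python3 - <<'E'
from h import *
t=cam('top');s=cam('side')
for c in(t,s): print(c.keys(),c['fx'],c['fy'],c['cx'],c['cy'],c['position'],c['orientation'])
im=np.vstack([t['pixels'],s['pixels']])[:,:,::-1]
save(t,'top0.png',s=1.42);save(s,'side0.png',s=1.2)
print(get_state())
E
```

```text
dict_keys(['pixels', 'fx', 'fy', 'cx', 'cy', 'position', 'orientation', 'n']) 501.9536862847366 501.9536862847366 278.44999629618115 200.58185343905333 [ 444.54998616 -123.28051171 1401.93705234] [[-0.01213391  0.9976502  -0.06743037]
 [-0.9999033  -0.01256422 -0.00596102]
 [-0.00679422  0.06735152  0.99770617]]
dict_keys(['pixels', 'fx', 'fy', 'cx', 'cy', 'position', 'orientation', 'n']) 453.3187673181931 453.3187673181931 275.6381177048577 210.2421334754757 [167.66480456 736.38571787 622.54015366] [[-0.92883835  0.20059418 -0.31148242]
 [-0.37000889 -0.45963937  0.80735684]
 [ 0.0187815   0.86515526  0.5011523 ]]
{'t': 0.1, 'joint_pos': array([ 1.21882824,  0.537106  , -0.00447525,  1.53873533,  0.00263128,
        1.06732078, -0.07120431]), 'joint_velocities': array([-0.00078758, -0.00259702, -0.00040297, -0.00139566,  0.0013061 ,
        0.00152035,  0.00026241]), 'tau': array([ 3.83064020e-03, -5.84564102e+01,  1.05249267e+00, -2.59777987e+01,
        1.26576115e-02,  4.58673414e-03, -3.33032426e-05]), 'position': array([ 183.07420264, -623.10433282,  230.50546988]), 'tool_rot': array([[ 9.59413264e-01,  2.82003328e-01, -5.58749484e-04],
       [ 2.82003854e-01, -9.59412160e-01,  1.46041733e-03],
       [-1.24228502e-04, -1.55871327e-03, -9.99998777e-01]]), 'contact_force': array([-0.73836901,  0.05255241, -0.16967494]), 'ft_torque': array([0.03788074, 0.00692014, 0.01995598]), 'grasp_force': 0.0, 'width': 85.59476395774271}
```

View pics/top0.png

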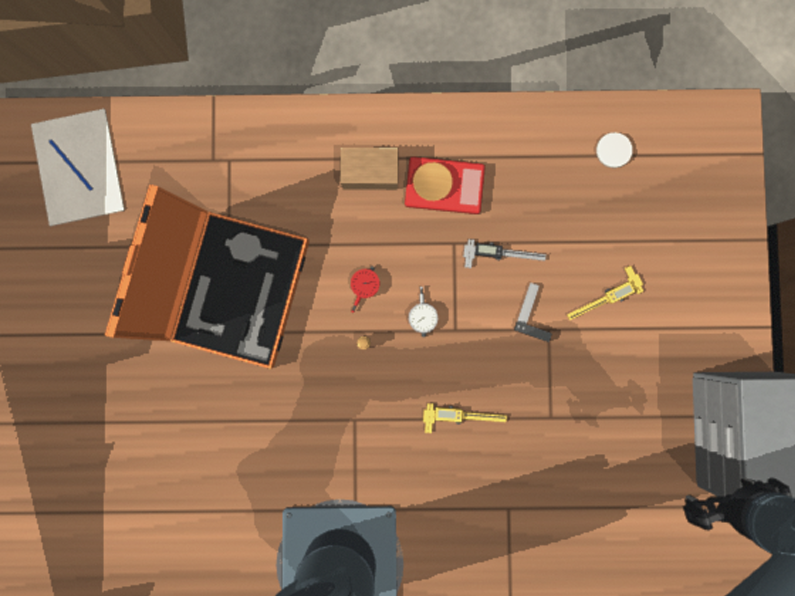

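View pics/side0.png

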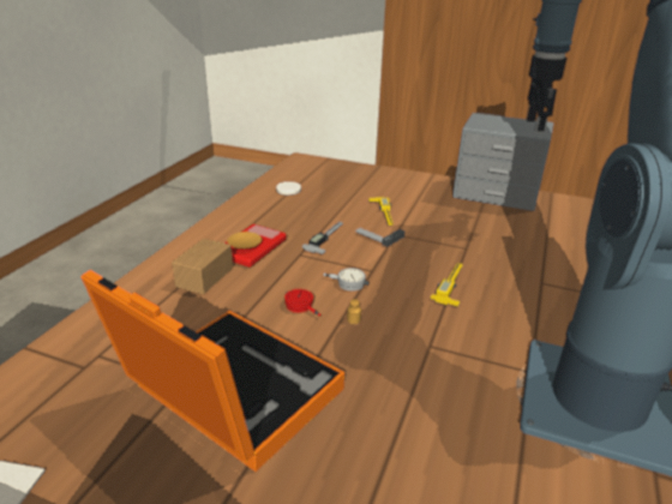

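Candidates (zoomed top-view pixels):
- **Caliper:** grey at (505,253). Yellow look-alikes at (450,415) and (608,292).
- **Indicator:** white dial at (423,318). Red look-alike at (365,283).
- **Square:** only the L at (535,312).

The case is at (240,290) with its hinge on the left side. I choose the grey caliper and the white dial, and check both in one crop.

```bash
python3 - <<'E'
from h import *
t=cam('top'); save(t,'crop1.png',(250,150,460,310),3.7)
np.set_printoptions(precision=1,suppress=True)
k=1/1.42
for n,u,v,z in [('cal',490,251,16),('cal tip',548,257,6),('sq stock',535,329,18),('sq blade end',533,286,10),('ind',423,318,20),('ind plunger',421,289,9),('foam++',209,213,36),('foam+-',304,241,36),('foam--',271,364,36),('foam-+',177,339,36)]:
    print(n,plane(t,u*k,v*k,z)[0])
E
```

```text
cal [ 602.1 -300.6   16. ]
cal tip [ 589.9 -415.5    6. ]
sq stock [ 449.  -384.1   18. ]
sq blade end [ 532.9 -383.9   10. ]
ind [ 472.9 -167.7   20. ]
ind plunger [ 529.9 -165.     9. ]
foam++ [680.9 244.3  36. ]
foam+- [623.9  60.3  36. ]
foam-- [388.4 124.1  36. ]
foam-+ [438.2 304.3  36. ]
```

View pics/crop1.png

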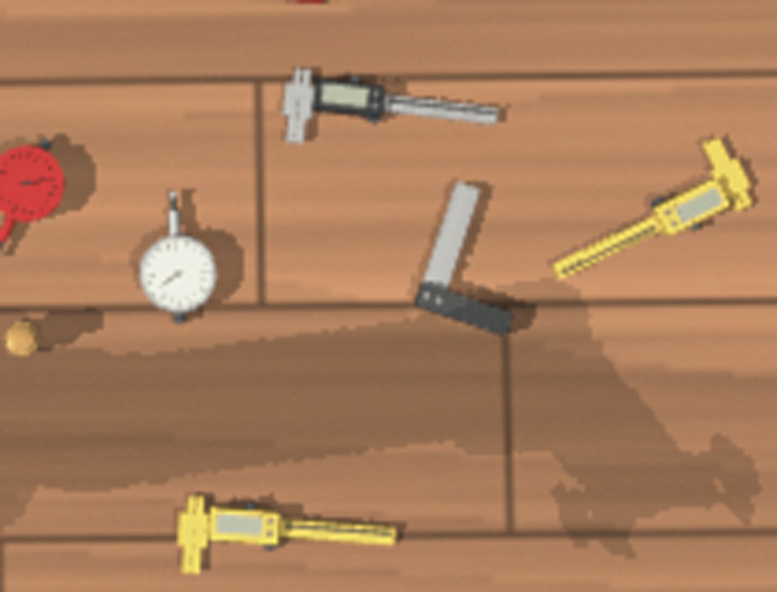

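The crop shows the grey caliper body at (347,97), with its beam pointing right. The white dial is at (178,272) with its plunger up, and the square's dark stock is at (465,308). The choices are confirmed. Next I add a helper that turns world targets into tool-axis rows.

```bash
cat >> h.py <<'E'
def go(wps,st=None):
    """wps: (x,y,z,angle of tool y in deg); prints rows of calls (5 rows each) in tool axes"""
    st=get_state(); R=st['tool_rot']; p=np.array(st['position']); a=np.degrees(np.arctan2(R[1,1],R[0,1]))
    print('at',p.round(1),'yang',round(a,1))
    pts=[]
    for w in wps:
        q=np.array(w[:3],float); n=int(np.ceil(max(np.linalg.norm(q-p)/40,abs(w[3]-a)/7,1)))
        pts+=[(p+(q-p)*i/n,a+(w[3]-a)*i/n) for i in range(1,n+1)]; p,a=q,w[3]
    b,ba=np.array(st['position']),np.degrees(np.arctan2(R[1,1],R[0,1]))
    for i in range(0,len(pts),5):
        c=np.radians(ba); Y=np.array([np.cos(c),np.sin(c),0]); Z=np.array([0,0,-1.]); X=np.cross(Y,Z)
        M=np.stack([X,Y,Z]) if i else R.T
        print('; '.join('%s %.2f'%((M@(q-b)).round(1).tolist(),-(an-ba)/5) for q,an in pts[i:i+5]))
        b,ba=pts[min(i+4,len(pts)-1)]
E
python3 -c "
from h import *
go([(200,-600,310,-60),(520,-320,330,-12)])"
```

```text
at [ 183.1 -623.2  230.6] yang -73.6
[7.6, -5.9, -26.5] -0.91; [15.2, -11.7, -52.9] -1.82; [22.7, -17.6, -79.4] -2.72; [57.8, -33.8, -81.2] -3.60; [92.9, -50.0, -83.0] -4.47
[38.6, -1.7, -1.8] -0.87; [77.2, -3.3, -3.6] -1.75; [115.9, -5.0, -5.5] -2.62; [154.5, -6.6, -7.3] -3.49; [193.1, -8.3, -9.1] -4.36
[36.5, 12.8, -1.8] -0.87; [72.9, 25.6, -3.6] -1.75; [109.4, 38.4, -5.5] -2.62; [145.9, 51.3, -7.3] -3.49
```

Request:
servo_tool(
  plan=[
    {"delta_pos":[8,-6,-26],"spin":-0.9,"grip":0},
    {"delta_pos":[15,-12,-53],"spin":-1.8,"grip":0},
    {"delta_pos":[23,-18,-79],"spin":-2.7,"grip":0},
    {"delta_pos":[58,-34,-81],"spin":-3.6,"grip":0},
    {"delta_pos":[93,-50,-83],"spin":-4.5,"grip":0},
  ],
)

```text
t: 0.57
position: [257.5, -550.5, 316.0]
tool_rot: [[0.779, 0.627, 0.001], [0.627, -0.779, -0.003], [-0.002, 0.003, -1.0]]
contact_force: [1.1, -1.2, -1.2]
width: 85.4
grasp_force: 0.0
```

Request:
servo_tool(
  plan=[
    {"delta_pos":[39,-2,-2],"spin":-0.9,"grip":0},
    {"delta_pos":[77,-3,-4],"spin":-1.8,"grip":0},
    {"delta_pos":[116,-5,-5],"spin":-2.6,"grip":0},
    {"delta_pos":[154,-7,-7],"spin":-3.5,"grip":0},
    {"delta_pos":[193,-8,-9],"spin":-4.4,"grip":0},
  ],
)

```text
t: 0.98
position: [404.3, -420.6, 323.3]
tool_rot: [[0.484, 0.875, -0.001], [0.875, -0.484, 0.0], [-0.0, -0.001, -1.0]]
contact_force: [0.7, -0.5, 0.2]
width: 85.2
grasp_force: 0.0
```

Request:
servo_tool(
  plan=[
    {"delta_pos":[36,13,-2],"spin":-0.9,"grip":0},
    {"delta_pos":[73,26,-4],"spin":-1.8,"grip":0},
    {"delta_pos":[109,38,-5],"spin":-2.6,"grip":0},
    {"delta_pos":[146,51,-7],"spin":-3.5,"grip":0},
    {"delta_pos":[146,51,-7],"spin":-3.5,"grip":0},
  ],
)

```text
t: 1.4
position: [525.5, -310.5, 330.5]
tool_rot: [[0.186, 0.983, 0.004], [0.983, -0.186, 0.005], [0.006, 0.003, -1.0]]
contact_force: [1.3, 2.1, -0.6]
width: 85.3
grasp_force: 0.0
```

```bash
python3 - <<'E'
from h import *
np.set_printoptions(precision=3,suppress=True)
s=get_state();print(s['t'],s['position'],s['tool_rot'][:,1],s['contact_force'])
w=cam('wrist');print(w['position'],w['orientation'],w['fx'],w['cx'],w['cy'])
R=s['tool_rot'];print('cam in tool',R.T@(w['position']-s['position']))
save(w,'w1.png',s=1.42)
for n,P in [('cal',(602,-301,16)),('sq',(449,-384,18)),('case',(533,183,36))]: print(n,proj(w,P)*1.42)
E
```

```text
1.4 [ 525.527 -310.493  330.504] [ 0.983 -0.186  0.003] [ 1.259  2.073 -0.643]
[ 539.468 -236.126  473.741] [[ 0.983  0.178  0.051]
 [-0.185  0.939  0.29 ]
 [ 0.004 -0.294  0.956]] 370.9108457996159 279.70118347729584 211.098443278352
cam in tool [  76.485    0.312 -142.799]
cal [[480.613 201.109]]
sq [[328.282 322.574]]
case [[ 245.44  -623.587]]
```

View pics/w1.png

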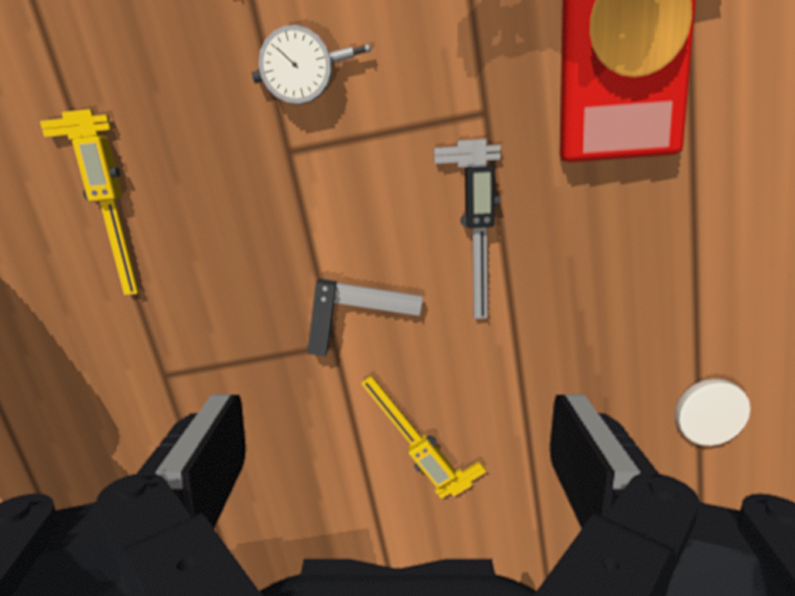

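The wrist view shows the caliper body at (481,195), the square's stock at (321,318) with its blade to the right, and the white dial at (295,64) with its plunger to the right. I measure all three here.

```bash
cat > m.py <<'E'
from h import *
np.set_printoptions(precision=1,suppress=True)
def rect(c,m,z):
    """largest blob of mask -> (centre, yaw of long side, sides) on plane z"""
    n,l,s,_=cv2.connectedComponentsWithStats(m.astype(np.uint8)); i=1+s[1:,4].argmax()
    cs,_=cv2.findContours((l==i).astype(np.uint8),cv2.RETR_EXTERNAL,cv2.CHAIN_APPROX_NONE)
    q=max(cs,key=len)[:,0].astype(float); P=plane(c,q[:,0],q[:,1],z)[:,:2].astype(np.float32)
    (x,y),(w,h),a=cv2.minAreaRect(P)
    if w<h: a+=90;w,h=h,w
    return x,y,(a+90)%180-90,w,h,s[i,4]
def win(shape,x0,y0,x1,y1,k=1.42):
    m=np.zeros(shape[:2],bool); m[int(y0/k):int(y1/k),int(x0/k):int(x1/k)]=1; return m
E
python3 - <<'E'
from m import *
w=cam('wrist'); im=w['pixels'];hsv=cv2.cvtColor(im,cv2.COLOR_RGB2HSV);V=hsv[...,2];S=hsv[...,1]
def pr(n,r): print(n,np.array(r))
cw=win(im.shape,425,130,515,330); sw=win(im.shape,295,270,435,365); iw=win(im.shape,240,15,390,115)
grey=(S<60)
body=cv2.morphologyEx((((V<75)|(grey))&cw).astype(np.uint8),cv2.MORPH_OPEN,np.ones((11,11)))
pr('cal body',rect(w,body,16))
pr('cal all beam',rect(w,cv2.morphologyEx((grey&(V>90)&win(im.shape,465,235,500,330)).astype(np.uint8),cv2.MORPH_OPEN,np.ones((3,3))),8))
pr('cal jaws',rect(w,grey&(V>120)&win(im.shape,425,130,515,166),8))
pr('stock',rect(w,(V<90)&sw,18)); pr('blade',rect(w,grey&(V>120)&sw,10.5))
d=(grey&(V>150)&iw); pr('dial',rect(w,cv2.morphologyEx(d.astype(np.uint8),cv2.MORPH_OPEN,np.ones((11,11))),20))
pr('ind all',rect(w,((S<70))&iw,9))
big=cv2.resize(im,None,fx=1,fy=1)
go([(591,-302,60,-6)])
E
```

```text
cal body [ 593.2 -285.3   82.3   73.3   51.1 1598. ]
cal all beam [ 589.7 -372.4   81.7   73.7    6.6  330. ]
cal jaws [ 597.1 -259.5   -7.4   55.6   21.2  670. ]
stock [ 442.8 -383.6   79.3   84.    28.8  841. ]
blade [ 498.2 -372.7  -19.8   78.6   19.3  841. ]
dial [ 470.7 -166.4  -11.1   54.2   53.3 2111. ]
ind all [ 480.1 -160.3   29.1   88.2   58.8 2489. ]
at [ 520.4 -317.3  329.9] yang -11.4
[4.1, 9.5, 38.6] -0.15; [8.2, 18.9, 77.1] -0.31; [12.3, 28.4, 115.7] -0.46; [16.4, 37.9, 154.3] -0.62; [20.5, 47.3, 192.8] -0.77
[3.5, 9.7, 38.6] -0.15; [7.0, 19.4, 77.1] -0.31
```

Merging jaws, beam and blade:
- **Caliper:** origin about (601,-298), yaw -98°.
- **Square:** about (443,-381), yaw -19.8°.
- **Dial:** centre about (471,-166).

I fetch the caliper first.

```bash
python3 -c "
from h import *
go([(601,-298,50,-8),(601,-298,6,-8)])"
```

```text
at [ 520.4 -317.3  329.9] yang -11.4
[4.3, 9.4, 35.0] -0.09; [8.7, 18.8, 70.0] -0.17; [13.0, 28.2, 105.0] -0.26; [17.3, 37.6, 140.0] -0.34; [21.7, 47.0, 175.0] -0.43
[4.0, 9.6, 35.0] -0.09; [8.0, 19.1, 70.0] -0.17; [12.0, 28.7, 105.0] -0.26; [12.0, 28.7, 127.0] -0.26; [12.0, 28.7, 149.0] -0.26
```

Request:
servo_tool(
  plan=[
    {"delta_pos":[4,9,35],"spin":-0.1,"grip":0.5},
    {"delta_pos":[9,19,70],"spin":-0.2,"grip":0.5},
    {"delta_pos":[13,28,105],"spin":-0.3,"grip":0.5},
    {"delta_pos":[17,38,140],"spin":-0.4,"grip":0.5},
    {"delta_pos":[21.7,47,175],"spin":-0.4,"grip":0.5},
  ],
)

```text
t: 1.92
position: [568.5, -309.6, 153.5]
tool_rot: [[0.17, 0.985, -0.001], [0.985, -0.17, -0.001], [-0.001, -0.001, -1.0]]
contact_force: [0.6, -0.8, -0.4]
width: 42.9
grasp_force: 0.0
```

Request:
servo_tool(
  plan=[
    {"delta_pos":[4,10,35],"spin":-0.1,"grip":0.5},
    {"delta_pos":[8,19,70],"spin":-0.2,"grip":0.5},
    {"delta_pos":[12,28.7,105],"spin":-0.25,"grip":0.5},
    {"delta_pos":[12,28.7,105],"spin":-0.25,"grip":0.5},
    {"delta_pos":[12,28.7,105],"spin":-0.25,"grip":0.5},
  ],
)

```text
t: 2.33
position: [597.5, -301.0, 48.2]
tool_rot: [[0.147, 0.989, -0.005], [0.989, -0.147, 0.001], [0.0, -0.005, -1.0]]
contact_force: [-0.6, -1.1, 1.4]
width: 42.3
grasp_force: 0.0
```

```bash
python3 -c "
from m import *
w=cam('wrist');save(w,'w2.png',s=1.42);s=get_state();print(s['position'],s['width'])
print(proj(w,[(601,-298,16),(604.6,-272.3,16),(597.4,-323.7,16),(585.4,-409,8)])*1.42)
go([(601,-298,6,-8)])"
```

```text
[ 599.1 -302.    50.7] 42.738499978385505
[[404.6 347.9]
 [404.4 277.9]
 [404.9 412.3]
 [405.2 578.7]]
at [ 599.1 -302.    50.7] yang -8.5
[2.1, 0.7, 22.3] -0.05; [4.3, 1.3, 44.7] -0.10
```

View pics/w2.png

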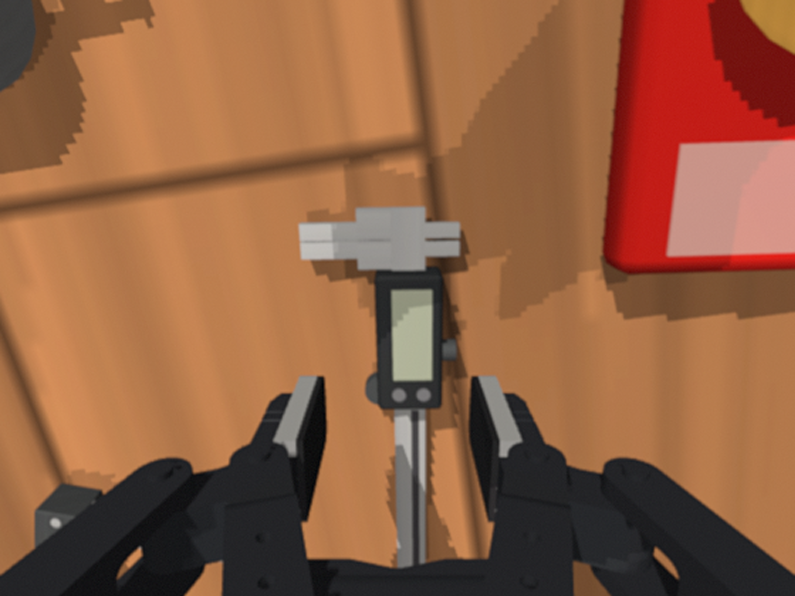

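The close view shows the caliper body centred at (410,338), about 2–3 mm from the prediction. The corrected origin is (603,-295.5), so I descend and grip there.

```bash
python3 -c "
from m import *
go([(603,-295.5,6,-8.5)])"
```

```text
at [ 599.1 -302.    50.7] yang -8.5
[3.5, 1.5, 22.3] 0.00; [7.0, 3.0, 44.7] 0.00
```

Request:
servo_tool(
  plan=[
    {"delta_pos":[7,3,15],"spin":0,"grip":0.5},
    {"delta_pos":[7,3,35],"spin":0,"grip":0.5},
    {"delta_pos":[7,3,44.7],"spin":0,"grip":0.5},
    {"delta_pos":[7,3,44.7],"spin":0,"grip":0.5},
    {"delta_pos":[7,3,44.7],"spin":0,"grip":0.5},
  ],
  newtons=40,
)

```text
t: 2.8
position: [603.8, -294.7, 6.4]
tool_rot: [[0.146, 0.989, 0.0], [0.989, -0.146, -0.001], [-0.001, 0.0, -1.0]]
contact_force: [0.5, 0.1, 0.5]
width: 42.6
grasp_force: 0.0
```

Request:
servo_tool(
  plan=[
    {"delta_pos":[0,0,0],"spin":0,"grip":1},
    {"delta_pos":[0,0,0],"spin":0,"grip":1},
    {"delta_pos":[0,0,0],"spin":0,"grip":1},
    {"delta_pos":[0,0,0],"spin":0,"grip":1},
    {"delta_pos":[0,0,0],"spin":0,"grip":1},
  ],
  newtons=40,
)

```text
t: 3.22
position: [604.9, -294.8, 7.3]
tool_rot: [[0.146, 0.989, 0.002], [0.989, -0.146, -0.001], [-0.001, 0.002, -1.0]]
contact_force: [-1.2, 0.0, 6.4]
width: 22.5
grasp_force: 40.1
```

```bash
python3 -c "
from m import *
go([(603,-295,90,-8.5),(560,100,420,-8.5)])"
```

```text
at [ 604.9 -294.8    7.3] yang -8.4
[-0.2, -0.6, -27.6] 0.01; [-0.4, -1.1, -55.2] 0.01; [-0.6, -1.7, -82.8] 0.02; [29.0, -9.3, -108.2] 0.02; [58.5, -17.0, -133.6] 0.02
[29.6, -7.8, -25.4] -0.00; [59.1, -15.5, -50.8] -0.00; [88.7, -23.3, -76.2] -0.00; [118.2, -31.0, -101.5] -0.00; [147.8, -38.8, -126.9] -0.00
[29.6, -7.8, -25.4] -0.00; [59.1, -15.5, -50.8] -0.00; [88.7, -23.3, -76.2] -0.00; [118.2, -31.0, -101.5] -0.00; [147.8, -38.8, -126.9] -0.00
[29.6, -7.8, -25.4] -0.00
```

Request:
servo_tool(
  plan=[
    {"delta_pos":[0,0,-20],"spin":0,"grip":1},
    {"delta_pos":[0,-1,-50],"spin":0,"grip":1},
    {"delta_pos":[0,-2,-85],"spin":0,"grip":1},
    {"delta_pos":[29,-9,-110],"spin":0,"grip":1},
    {"delta_pos":[58,-17,-135],"spin":0,"grip":1},
  ],
)

```text
t: 3.63
position: [595.4, -236.1, 142.5]
tool_rot: [[0.15, 0.989, 0.002], [0.989, -0.15, -0.002], [-0.002, 0.002, -1.0]]
contact_force: [1.4, 0.8, -1.5]
width: 22.6
grasp_force: 39.8
```

Request:
servo_tool(
  plan=[
    {"delta_pos":[30,-8,-25],"spin":0,"grip":1},
    {"delta_pos":[59,-15,-51],"spin":0,"grip":1},
    {"delta_pos":[89,-23,-76],"spin":0,"grip":1},
    {"delta_pos":[118,-31,-101],"spin":0,"grip":1},
    {"delta_pos":[148,-39,-127],"spin":0,"grip":1},
  ],
)

```text
t: 4.05
position: [577.7, -80.8, 268.9]
tool_rot: [[0.146, 0.989, -0.0], [0.989, -0.146, -0.0], [-0.0, -0.0, -1.0]]
contact_force: [0.7, -0.8, -2.5]
width: 23.1
grasp_force: 39.8
```

Request:
servo_tool(
  plan=[
    {"delta_pos":[30,-8,-25],"spin":0,"grip":1},
    {"delta_pos":[59,-15,-51],"spin":0,"grip":1},
    {"delta_pos":[89,-23,-76],"spin":0,"grip":1},
    {"delta_pos":[118,-31,-101],"spin":0,"grip":1},
    {"delta_pos":[177,-46,-152],"spin":0,"grip":1},
  ],
)

```text
t: 4.47
position: [560.7, 71.8, 396.5]
tool_rot: [[0.146, 0.989, -0.0], [0.989, -0.146, -0.001], [-0.001, -0.0, -1.0]]
contact_force: [0.6, 0.1, -0.8]
width: 22.8
grasp_force: 39.8
```

Request:
servo_tool(
  plan=[
    {"delta_pos":[0,0,0],"spin":0,"grip":1},
    {"delta_pos":[0,0,0],"spin":0,"grip":1},
    {"delta_pos":[0,0,0],"spin":0,"grip":1},
  ],
)

```text
t: 4.72
position: [561.5, 70.1, 394.9]
tool_rot: [[0.146, 0.989, -0.0], [0.989, -0.146, -0.001], [-0.001, -0.0, -1.0]]
contact_force: [-0.2, -1.3, -2.2]
width: 22.7
grasp_force: 39.8
```

```bash
python3 -c "
from m import *
s=get_state();print(s['position'],s['width'])
w=cam('wrist');save(w,'w3.png',s=1.42);import pickle;pickle.dump(w,open('w3.pkl','wb'))"
```

```text
[561.5  70.1 394.9] 22.7382936516026
```

View pics/w3.png

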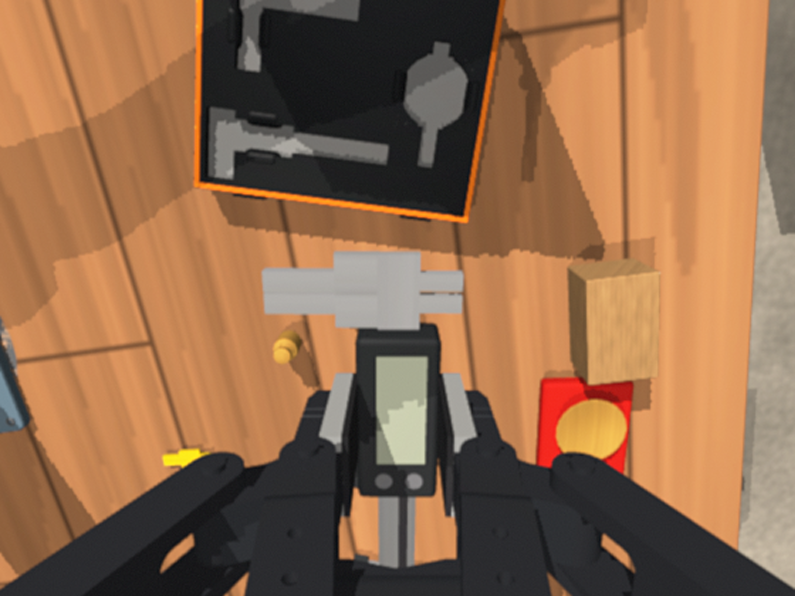

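The wrist view shows the case at the top, with its near rim corners at (197,187) and (467,219). The caliper cutout is at (265,145) and the round one at (436,90); the held caliper is straight in the grip. I shift so that the whole case lies directly under the camera.

Request:
servo_tool(
  plan=[
    {"delta_pos":[16,-22,0],"spin":0,"grip":1},
    {"delta_pos":[32,-45,0],"spin":0,"grip":1},
    {"delta_pos":[32,-45,0],"spin":0,"grip":1},
    {"delta_pos":[32,-45,0],"spin":0,"grip":1},
    {"delta_pos":[32,-45,0],"spin":0,"grip":1},
  ],
)

```text
t: 5.18
position: [522.0, 107.4, 394.5]
tool_rot: [[0.148, 0.989, -0.001], [0.989, -0.148, -0.001], [-0.001, -0.001, -1.0]]
contact_force: [0.5, -0.6, -2.4]
width: 22.7
grasp_force: 39.9
```

```bash
python3 - <<'E'
from m import *
import pickle
s=get_state();print(s['position'],s['width'])
w=cam('wrist');pickle.dump(w,open('w4.pkl','wb'))
im=w['pixels'];hsv=cv2.cvtColor(im,cv2.COLOR_RGB2HSV);H,S,V=[hsv[...,i].astype(int) for i in range(3)]
o=(H<14)&(S>200)&(V>90); 
R=rect(w,o&win(im.shape,100,0,700,262),36);print('orange',np.array(R),proj(w,(R[0],R[1],36))*1.42)
fl=(S<70)&(V>60)&win(im.shape,100,0,700,250)
n,l,st,ce=cv2.connectedComponentsWithStats(fl.astype(np.uint8))
for i in range(1,n):
    if st[i,4]>60: print(i,st[i]*1.42,ce[i]*1.42,V[l==i].mean())
save(w,'w4.png',(70,0,470,190),2)
E
```

```text
[522.  107.4 394.5] 22.744503073730566
orange [ 576.7  176.9   -8.5  221.   215.3 2820. ] [[445.2 133.4]]
1 [ 289.7   17.   123.5   93.7 3196.4] [338.6  48.8] 102.63260772989783
3 [ 451.6   79.5   63.9  120.7 3028.9] [481.9 131.3] 116.11064228785747
4 [ 258.4  143.4  177.5   69.6 3660.8] [326.2 177.9] 130.15011636927852
```

View pics/w4.png

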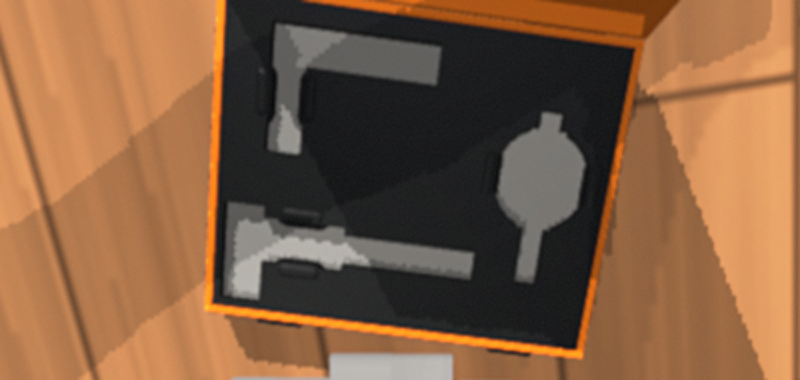

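The crop shows all three cutout floors cleanly: square L (310,80), round with stem (540,180), caliper (300,250). Next I get the foam rectangle for yaw, and each cutout's extents in case axes.

```bash
python3 - <<'E'
from m import *
import pickle
w=pickle.load(open('w4.pkl','rb'))
im=w['pixels'];hsv=cv2.cvtColor(im,cv2.COLOR_RGB2HSV);H,S,V=[hsv[...,i].astype(int) for i in range(3)]
W=win(im.shape,100,0,700,252)
foam=((V<60)|((S<90)))&W&~((H<20)&(S>110))
foam=cv2.morphologyEx(foam.astype(np.uint8),cv2.MORPH_OPEN,np.ones((3,3)))
print('foam',np.array(rect(w,foam,36)))
fl=(S<70)&(V>60)&W
n,l,st,ce=cv2.connectedComponentsWithStats(fl.astype(np.uint8)); ids={}
for i in range(1,n):
    if st[i,4]>800: ids[i]=st[i,4]
print('cam',w['position'])
def edge(q): # robust extreme: mean of 0.3..: use 1.5 percentile -> pixel edge
    return np.percentile(q,[0.7,99.3])
for i in ids:
  cs,_=cv2.findContours((l==i).astype(np.uint8),cv2.RETR_EXTERNAL,cv2.CHAIN_APPROX_NONE);q=max(cs,key=len)[:,0].astype(float)
  for z in (26,36):
    P=plane(w,q[:,0],q[:,1],z)[:,:2]
    # straight long side direction via minAreaRect handled by yaw list
    (x,y),(a,b),an=cv2.minAreaRect(P.astype(np.float32))
    yaw=np.radians(-13.9);X=np.array([np.cos(yaw),np.sin(yaw)]);Y=np.array([-X[1],X[0]])
    print(i,z,'rect',np.array([x,y,a,b,an]),'ext x',edge(P@X),'y',edge(P@Y))
  # long edges yaw: Hough-like line fit of segments
  ap=cv2.approxPolyDP(max(cs,key=len),2,True)[:,0].astype(float);P=plane(w,ap[:,0],ap[:,1],30)[:,:2]
  d=np.roll(P,-1,0)-P;L=np.hypot(*d.T);a=np.degrees(np.arctan2(d[:,1],d[:,0]));k=L>40
  print('  segs',[(round(x),round((y+45)%90-45,1)) for x,y in zip(L[k],a[k])])
c=np.array([w['position'][:2]]);print('cam ext',c@X,c@Y)
E
```

```text
foam [  529.9   188.3   -15.9   247.2   187.4 29518. ]
cam [533.8 183.2 537.2]
1 26 rect [499.1 242.9  75.5 103.4  74.2] ext x [373.8 478.7] y [319.4 394.6]
1 36 rect [499.8 241.8  74.  101.4  74.2] ext x [375.7 478.6] y [319.1 392.8]
  segs [(42, np.float64(-9.5)), (80, np.float64(-15.8)), (102, np.float64(-16.0))]
3 26 rect [609.2 165.1 107.5  54.4  74.8] ext x [524.7 579.2] y [253.1 360.1]
3 36 rect [607.8 165.4 105.4  53.3  74.8] ext x [523.7 577.2] y [254.2 359.1]
  segs []
4 26 rect [478.4 141.1  63.  166.9  74.1] ext x [346.9 513.9] y [223.1 285.6]
4 36 rect [479.5 141.9  61.8 163.6  74.1] ext x [349.4 513.1] y [224.7 286. ]
  segs [(60, np.float64(-15.5)), (64, np.float64(-16.8)), (85, np.float64(-15.5))]
cam ext [474.2] [306.]
```

```bash
python3 - <<'E'
from m import *
import pickle
w=pickle.load(open('w4.pkl','rb'))
im=w['pixels'];hsv=cv2.cvtColor(im,cv2.COLOR_RGB2HSV);H,S,V=[hsv[...,i].astype(int) for i in range(3)]
fl=((S<70)&(V>60)&win(im.shape,100,0,700,252)).astype(np.uint8)
n,l,st,ce=cv2.connectedComponentsWithStats(fl)
yaw=np.radians(-15.8);X=np.array([np.cos(yaw),np.sin(yaw)]);Y=np.array([-X[1],X[0]]);c=w['position'][:2]
off={1:('sq',40,0),3:('ind',0,-12.5),4:('cal',32,-10)}
for i in off:
  cs,_=cv2.findContours((l==i).astype(np.uint8),cv2.RETR_EXTERNAL,cv2.CHAIN_APPROX_NONE);q=max(cs,key=len)[:,0].astype(float)
  E={}
  for z in(26,36):
    P=plane(w,q[:,0],q[:,1],z)[:,:2]-c
    E[z]=[np.percentile(P@X,[.7,99.3]),np.percentile(P@Y,[.7,99.3])]
  r=[]
  for k in(0,1):
    lo=E[26][k][0] if E[26][k][0]<0 else E[36][k][0]   # far edge seen at the floor, near edge at the rim
    hi=E[26][k][1] if E[26][k][1]>0 else E[36][k][1]
    r.append((lo,hi))
  cen=np.array([np.mean(r[0])-off[i][1],np.mean(r[1])-off[i][2]])
  print(off[i][0],np.array(r),'size',r[0][1]-r[0][0]+1.3,r[1][1]-r[1][0]+1.3,'origin',c+cen[0]*X+cen[1]*Y)
  if off[i][0]=='cal':
    u,v=P@X,P@Y; 
    P6=plane(w,q[:,0],q[:,1],26)[:,:2]-c;P3=P
    m=(P6@X-r[0][0]>80)&(P6@X-r[0][0]<150)
    print('beam y lo/hi',np.percentile((P6@Y)[m],[10,90]),np.percentile((P3@Y)[m],[10,90]),'vs y0',cen[1])
# held caliper jaws in hand
s=get_state();T=s['tool_rot'];p=s['position']
for z in (8,12,16):
  zz=p[2]-7+z
  g=((S<60)&(V>110)&win(im.shape,255,250,480,330)).astype(np.uint8)
  print(z,'jaws',np.array(rect(w,g,zz)))
print(p,np.degrees(np.arctan2(T[1,1],T[0,1])))
E
```

```text
sq [[-101.3    2. ]
 [  10.3   85.8]] size 104.63429478155241 76.78404804447807 origin [460.6 253.8]
ind [[ 49.2 104.3]
 [-50.4  56.7]] size 56.400523381545355 108.4074848076604 origin [612.  177.3]
cal [[-125.2   41.2]
 [ -86.6  -23.7]] size 167.67128056064612 64.18453187719132 origin [450.3 159.9]
beam y lo/hi [-54.2 -35.9] [-53.2 -35.2] vs y0 -45.1251308944075
8 jaws [ 517.9  143.    -8.4   56.    22.4 5732. ]
12 jaws [ 518.4  144.2   -8.4   54.5   21.8 5732. ]
16 jaws [ 518.8  145.3   -8.4   52.9   21.2 5732. ]
[522.3 107.3 394.6] -8.527477358115533
```

```bash
python3 -c "
from m import *
go([(448,160.6,280,74.2),(448,160.6,65,74.2)])"
```

```text
at [522.3 107.3 394.6] yang -8.5
[3.5, -6.8, 9.6] -1.38; [7.0, -13.5, 19.1] -2.76; [10.5, -20.3, 28.7] -4.14; [14.0, -27.1, 38.2] -5.52; [17.4, -33.9, 47.8] -6.89
[6.7, -3.6, 9.5] -1.38; [13.4, -7.2, 19.1] -2.76; [20.1, -10.9, 28.6] -4.14; [26.8, -14.5, 38.2] -5.52; [33.5, -18.1, 47.7] -6.89
[7.6, 0.8, 9.5] -1.38; [15.2, 1.6, 19.1] -2.76; [15.2, 1.6, 54.9] -2.76; [15.2, 1.6, 90.8] -2.76; [15.2, 1.6, 126.6] -2.76
[0.0, 0.0, 35.8] -0.00; [0.0, 0.0, 71.7] -0.00; [0.0, 0.0, 107.5] -0.00
```

Request:
servo_tool(
  plan=[
    {"delta_pos":[3.5,-7,10],"spin":-1.4,"grip":1},
    {"delta_pos":[7,-13.5,19],"spin":-2.75,"grip":1},
    {"delta_pos":[10.5,-20,29],"spin":-4.1,"grip":1},
    {"delta_pos":[14,-27,38],"spin":-5.5,"grip":1},
    {"delta_pos":[17.4,-33.9,48],"spin":-6.9,"grip":1},
  ],
)

```text
t: 5.65
position: [491.2, 130.1, 346.5]
tool_rot: [[-0.444, 0.896, -0.001], [0.896, 0.444, -0.0], [0.0, -0.001, -1.0]]
contact_force: [0.9, -0.2, -1.7]
width: 22.3
grasp_force: 39.9
```

Request:
servo_tool(
  plan=[
    {"delta_pos":[7,-4,10],"spin":-1.4,"grip":1},
    {"delta_pos":[13,-7,19],"spin":-2.75,"grip":1},
    {"delta_pos":[20,-11,29],"spin":-4.1,"grip":1},
    {"delta_pos":[27,-14.5,38],"spin":-5.5,"grip":1},
    {"delta_pos":[33.5,-18,48],"spin":-6.9,"grip":1},
  ],
)

```text
t: 6.07
position: [460.4, 152.4, 298.6]
tool_rot: [[-0.873, 0.487, -0.0], [0.487, 0.873, -0.0], [0.0, -0.0, -1.0]]
contact_force: [-0.0, -0.3, -2.5]
width: 22.7
grasp_force: 39.9
```

Request:
servo_tool(
  plan=[
    {"delta_pos":[8,1,10],"spin":-1.4,"grip":1},
    {"delta_pos":[15,1.6,19],"spin":-2.75,"grip":1},
    {"delta_pos":[15,1.6,55],"spin":-2.75,"grip":1},
    {"delta_pos":[15,1.6,90],"spin":-2.75,"grip":1},
    {"delta_pos":[15,1.6,126],"spin":-2.75,"grip":1},
  ],
)

```text
t: 6.48
position: [448.8, 161.0, 172.0]
tool_rot: [[-0.962, 0.272, 0.001], [0.272, 0.962, 0.0], [-0.001, 0.0, -1.0]]
contact_force: [1.4, -0.3, -2.0]
width: 22.7
grasp_force: 39.9
```

Request:
servo_tool(
  plan=[
    {"delta_pos":[0,0,36],"spin":0,"grip":1},
    {"delta_pos":[0,0,72],"spin":0,"grip":1},
    {"delta_pos":[0,0,107],"spin":0,"grip":1},
    {"delta_pos":[0,0,107],"spin":0,"grip":1},
    {"delta_pos":[0,0,107],"spin":0,"grip":1},
  ],
)

```text
t: 6.9
position: [446.9, 161.2, 65.3]
tool_rot: [[-0.963, 0.27, -0.004], [0.27, 0.963, -0.001], [0.003, -0.002, -1.0]]
contact_force: [1.4, -0.4, -1.8]
width: 23.0
grasp_force: 40.1
```

Request:
servo_tool(
  plan=[
    {"delta_pos":[0,0,0],"spin":0,"grip":1},
    {"delta_pos":[0,0,0],"spin":0,"grip":1},
  ],
)

```text
t: 7.07
position: [449.6, 162.6, 68.4]
tool_rot: [[-0.963, 0.27, 0.004], [0.27, 0.963, 0.001], [-0.003, 0.002, -1.0]]
contact_force: [-0.6, -0.7, -0.6]
width: 22.7
grasp_force: 40.1
```

```bash
python3 -c "
from m import *
s=get_state();print(s['position'],s['width'])
w=cam('wrist');save(w,'w5.png',s=1.42);import pickle;pickle.dump(w,open('w5.pkl','wb'))
go([(448,160.6,65,74.2)])"
```

```text
[449.6 162.6  68.4] 22.734502076892262
at [449.5 162.6  68.4] yang 74.3
[0.9, -2.3, 3.4] 0.03
```

View pics/w5.png

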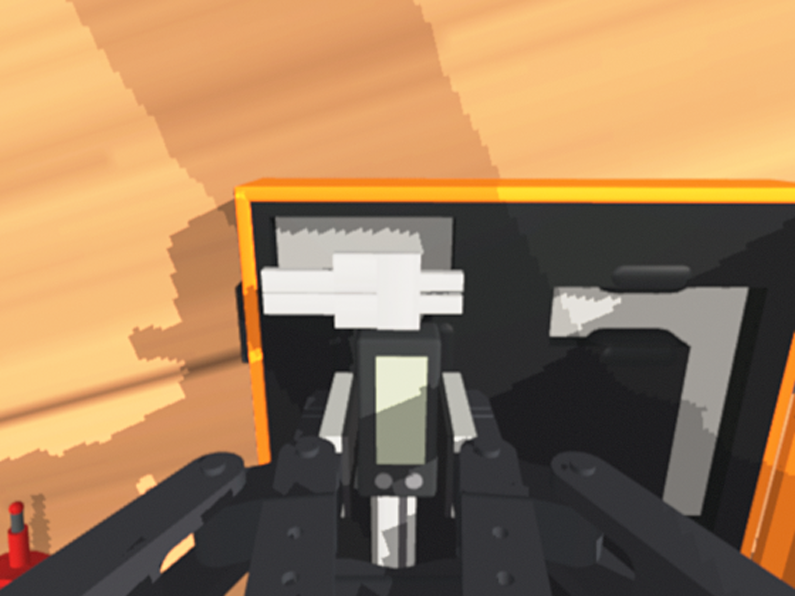

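The view shows the held jaws at (363,290) and the cutout's jaw end showing at rows 216–260, cols 275–453. I check the alignment numerically.

```bash
python3 - <<'E'
from m import *
import pickle
w=cam('wrist');s=get_state();print(s['position'])
o=pickle.load(open('w5.pkl','rb'))
k=1/1.42; Y=np.radians(-15.8);M=np.array([[np.cos(Y),np.sin(Y)],[-np.sin(Y),np.cos(Y)]])
for c in (w,):
  im=c['pixels'];hsv=cv2.cvtColor(im,cv2.COLOR_RGB2HSV);S,V=hsv[...,1],hsv[...,2]
  z=s['position'][2]-7.3+8
  g=((S<70)&(V>195)&win(im.shape,240,230,480,332)).astype(np.uint8)
  r=rect(c,g,z);print('jaws',np.array(r)); J=np.array(r[:2])
  orig=J-M.T@np.array([-37,-10]);print('held origin',orig,'-tcp in tool',s['tool_rot'][:2,:2].T@(orig-s['position'][:2]))
  m=(S<60)&(V>60)&win(im.shape,225,205,475,262)
  ys,xs=np.nonzero(m&win(im.shape,290,205,440,235));top=ys.min();
  row=int(232/1.42); xr=np.nonzero(m[row])[0]; row_u=[m[:,u].nonzero()[0].min() for u in range(210,300,10)]
  print('top rows',row_u,'cols',xr.min(),xr.max(),'row',row)
  A=plane(c,xr.min()-.5,row,26)[0,:2];B=plane(c,xr.max()+.5,row,26)[0,:2];T=plane(c,250,np.median(row_u)-.5,26)[0,:2]
  B36=plane(c,xr.max()+.5,row,36)[0,:2];A36=plane(c,xr.min()-.5,row,36)[0,:2]
  exp=np.array([450.3,159.9])
  print('rel to target, case axes: left',M@(A-exp),M@(A36-exp),'right',M@(B-exp),M@(B36-exp),'top',M@(T-exp))
E
```

```text
[449.3 162.5  68.2]
jaws [ 410.9  163.2   74.3   56.    28.8 7189. ]
held origin [449.2 162.8] -tcp in tool [0.1 0.2]
top rows [np.int64(152), np.int64(152), np.int64(152), np.int64(152), np.int64(152), np.int64(152), np.int64(152), np.int64(152), np.int64(152)] cols 194 318 row 163
rel to target, case axes: left [-44.6 -40.9] [-46.4 -38.6] right [-44.8  21.9] [-46.6  20.8] top [-50.4 -12.4]
```

```bash
python3 - <<'E'
from m import *
w=cam('wrist');s=get_state();T=s['tool_rot'];p=s['position'];im=w['pixels'].astype(int).sum(2)//3
print(p)
for z in (4,8,10,16):
  print(z,[ (r,round(float((T[:,0]@(plane(w,280,r/1.42,p[2]-7.3+z)[0]-p))),1)) for r in (252,268,315,328,497)])
print(im[170:240:1,282].tolist()); print(im[330:356,282].tolist())
go([(448,160.6,50,74.2)])
E
```

```text
[449.  162.4  67.9]
4 [(252, 44.1), (268, 39.4), (315, 25.2), (328, 21.2), (497, -38.4)]
8 [(252, 45.0), (268, 40.4), (315, 26.6), (328, 22.6), (497, -35.3)]
10 [(252, 45.4), (268, 40.9), (315, 27.3), (328, 23.4), (497, -33.8)]
16 [(252, 46.7), (268, 42.4), (315, 29.4), (328, 25.6), (497, -29.1)]
[196, 196, 196, 196, 196, 196, 191, 187, 202, 227, 236, 237, 237, 237, 236, 237, 237, 237, 237, 237, 237, 237, 237, 237, 237, 237, 237, 237, 237, 237, 237, 237, 237, 237, 237, 237, 238, 237, 237, 237, 238, 237, 237, 237, 237, 237, 237, 237, 237, 237, 237, 237, 237, 236, 236, 237, 236, 236, 237, 238, 239, 220, 143, 70, 51, 54, 55, 58, 65, 70]
[46, 47, 46, 56, 67, 71, 68, 65, 67, 71, 71, 72, 71, 71, 71, 71, 72, 70, 64, 67, 85, 99, 101, 100, 101, 100]
at [449.  162.4  67.9] yang 74.3
[0.5, -2.0, 17.9] 0.03
```

```bash
python3 -c "
from m import *
go([(447.6,161.1,46,74.2)])"
```

```text
at [449.  162.4  67.9] yang 74.3
[1.0, -1.7, 21.9] 0.03
```

Request:
servo_tool(
  plan=[
    {"delta_pos":[1,-1.7,6],"spin":0,"grip":1},
    {"delta_pos":[1,-1.7,12],"spin":0,"grip":1},
    {"delta_pos":[1,-1.7,18],"spin":0,"grip":1},
    {"delta_pos":[1,-1.7,18],"spin":0,"grip":1},
    {"delta_pos":[1,-1.7,18],"spin":0,"grip":1},
  ],
)

```text
t: 7.63
position: [445.8, 160.8, 47.8]
tool_rot: [[-0.963, 0.269, -0.001], [0.269, 0.963, -0.0], [0.001, -0.001, -1.0]]
contact_force: [-0.5, 0.4, -1.0]
width: 22.6
grasp_force: 40.1
```

Request:
servo_tool(
  plan=[
    {"delta_pos":[0,0,0],"spin":0,"grip":1},
    {"delta_pos":[0,0,0],"spin":0,"grip":1},
    {"delta_pos":[0,0,0],"spin":0,"grip":1},
  ],
)

```text
t: 7.88
position: [446.4, 160.9, 48.5]
tool_rot: [[-0.963, 0.269, 0.0], [0.269, 0.963, 0.0], [-0.0, 0.0, -1.0]]
contact_force: [-0.7, 0.3, -1.7]
width: 22.5
grasp_force: 40.1
```

```bash
python3 -c "
from m import *
go([(447.6,161.1,40,74.2)])"
```

```text
at [446.4 160.9  48.5] yang 74.4
[-1.1, 0.5, 8.5] 0.04
```

Request:
servo_tool(
  plan=[
    {"delta_pos":[-1.1,0.5,2],"spin":0,"grip":1},
    {"delta_pos":[-1.1,0.5,4],"spin":0,"grip":1},
    {"delta_pos":[-1.1,0.5,6],"spin":0,"grip":1},
    {"delta_pos":[-1.1,0.5,6],"spin":0,"grip":1},
    {"delta_pos":[-1.1,0.5,6],"spin":0,"grip":1},
  ],
)

```text
t: 8.3
position: [447.3, 161.0, 42.2]
tool_rot: [[-0.963, 0.269, -0.0], [0.269, 0.963, -0.0], [0.0, -0.0, -1.0]]
contact_force: [0.7, -0.3, -1.5]
width: 22.9
grasp_force: 40.1
```

Request:
servo_tool(
  plan=[
    {"delta_pos":[0,0,1],"spin":0,"grip":1},
    {"delta_pos":[0,0,2],"spin":0,"grip":1},
    {"delta_pos":[0,0,2],"spin":0,"grip":1},
  ],
)

```text
t: 8.55
position: [447.7, 161.3, 40.5]
tool_rot: [[-0.963, 0.269, 0.001], [0.269, 0.963, 0.0], [-0.0, 0.0, -1.0]]
contact_force: [-0.4, -0.1, 0.5]
width: 23.1
grasp_force: 40.4
```

```bash
python3 -c "
from m import *
s=get_state();print(s['contact_force'],s['ft_torque']);go([(447.6,161.1,40,74.2)])"
```

```text
[-0.4 -0.1  0.5] [ 0.1  0.  -0. ]
at [447.7 161.3  40.5] yang 74.4
[0.0, -0.3, 0.5] 0.04
```

Force went from -1.5 to +0.5 N with the underside about 3 mm inside the cutout, so the caliper is on its ridges. I release, rise, shut the fingers and push down on the body.

Request:
servo_tool(
  plan=[
    {"delta_pos":[0,0,0],"spin":0,"grip":0.5},
    {"delta_pos":[0,0,0],"spin":0,"grip":0.5},
    {"delta_pos":[0,0,0],"spin":0,"grip":0.5},
    {"delta_pos":[0,0,-15],"spin":0,"grip":0.5},
    {"delta_pos":[0,0,-25],"spin":0,"grip":0.5},
  ],
)

```text
t: 8.97
position: [447.2, 161.0, 65.8]
tool_rot: [[-0.963, 0.269, -0.001], [0.269, 0.963, -0.0], [0.001, -0.0, -1.0]]
contact_force: [-0.1, -0.8, 0.1]
width: 43.1
grasp_force: 0.0
```

Request:
servo_tool(
  plan=[
    {"delta_pos":[3,0,0],"spin":0,"grip":1},
    {"delta_pos":[3,0,0],"spin":0,"grip":1},
    {"delta_pos":[3,0,0],"spin":0,"grip":1},
    {"delta_pos":[3,0,0],"spin":0,"grip":1},
    {"delta_pos":[3,0,0],"spin":0,"grip":1},
  ],
)

```text
t: 9.38
position: [444.3, 161.7, 64.9]
tool_rot: [[-0.963, 0.269, -0.001], [0.269, 0.963, -0.0], [0.001, -0.0, -1.0]]
contact_force: [0.2, 0.8, -0.4]
width: 0.3
grasp_force: 0.0
```

```bash
python3 - <<'E'
from m import *
w=cam('wrist');s=get_state();print(s['position'],s['width'],s['contact_force'])
save(w,'w6.png',s=1.42)
go([(450.5,160.2,52,74.2)])
E
```

```text
[444.3 161.7  65. ] -0.3403017034910057 [-0.   0.  -0.2]
at [444.3 161.7  65. ] yang 74.4
[-6.4, 0.2, 13.0] 0.04
```

View pics/w6.png

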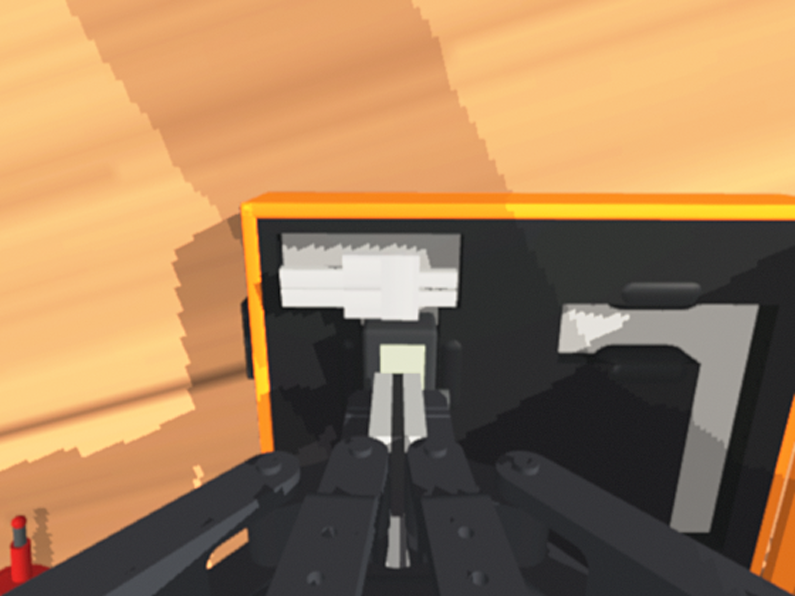

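The caliper lies in its cutout: jaw block at rows 252–320, floor front edge at row 233, jaws between cols 281 and 458. I check the gap.

```bash
python3 - <<'E'
from m import *
w=cam('wrist');k=1/1.42
Y=np.radians(-15.8);M=np.array([[np.cos(Y),np.sin(Y)],[-np.sin(Y),np.cos(Y)]]);e=np.array([450.3,159.9])
f=lambda u,v,z:M@(plane(w,u*k,v*k,z)[0,:2]-e)
print('floor edge',f(370,233,26),'L',f(281,240,26),'R',f(461,240,26),f(461,240,36))
print('jaw block top',f(382,252,41),'bottom',f(382,319,41),'L',f(281,286,41),'R',f(458,286,41))
print('body front/..',f(400,330,49),f(365,350,49),f(437,350,49))
go([(450.3,160,53,74.2)])
E
```

```text
floor edge [-49.6  -9.4] L [-47.  -40.6] R [-47.3  22.3] [-49.2  21.1]
jaw block top [-46.2  -4.8] bottom [-23.2  -5. ] L [-34.6 -38.2] R [-34.9  20.1]
body front/.. [-22.3   1.1] [-15.3 -10.3] [-15.4  13.1]
at [444.4 161.8  65. ] yang 74.4
[-6.2, -0.1, 12.0] 0.04
```

The caliper is centred, with gaps of 3.4, 2.4 and 2.2 mm. Now I push.

Request:
servo_tool(
  plan=[
    {"delta_pos":[-6,0,4],"spin":0,"grip":1},
    {"delta_pos":[-6,0,8],"spin":0,"grip":1},
    {"delta_pos":[-6,0,12],"spin":0,"grip":1},
    {"delta_pos":[-6,0,12],"spin":0,"grip":1},
    {"delta_pos":[-6,0,12],"spin":0,"grip":1},
  ],
)

```text
t: 9.9
position: [449.9, 160.2, 52.9]
tool_rot: [[-0.963, 0.269, -0.001], [0.269, 0.963, -0.0], [0.001, -0.001, -1.0]]
contact_force: [-0.4, 0.7, 0.3]
width: 0.1
grasp_force: 0.0
```

Request:
servo_tool(
  plan=[
    {"delta_pos":[0,0,2],"spin":0,"grip":1},
    {"delta_pos":[0,0,4],"spin":0,"grip":1},
    {"delta_pos":[0,0,5],"spin":0,"grip":1},
    {"delta_pos":[0,0,6],"spin":0,"grip":1},
    {"delta_pos":[0,0,6],"spin":0,"grip":1},
  ],
)

```text
t: 10.32
position: [450.4, 160.5, 47.7]
tool_rot: [[-0.963, 0.269, 0.0], [0.269, 0.963, -0.0], [-0.0, 0.0, -1.0]]
contact_force: [-2.0, -0.4, 5.8]
width: -0.3
grasp_force: 2.6
```

Request:
servo_tool(
  plan=[
    {"delta_pos":[0,0,1],"spin":0,"grip":1},
    {"delta_pos":[0,0,2],"spin":0,"grip":1},
    {"delta_pos":[0,0,3],"spin":0,"grip":1},
    {"delta_pos":[0,0,3],"spin":0,"grip":1},
  ],
)

```text
t: 10.65
position: [450.7, 160.8, 44.9]
tool_rot: [[-0.963, 0.269, 0.001], [0.269, 0.963, 0.0], [-0.001, 0.001, -1.0]]
contact_force: [-0.9, 0.1, 7.5]
width: -0.4
grasp_force: 3.3
```

Request:
servo_tool(
  plan=[
    {"delta_pos":[0,0,1],"spin":0,"grip":1},
    {"delta_pos":[0,0,2],"spin":0,"grip":1},
    {"delta_pos":[0,0,2],"spin":0,"grip":1},
  ],
)

```text
t: 10.9
position: [450.3, 160.6, 42.7]
tool_rot: [[-0.963, 0.269, 0.0], [0.269, 0.963, 0.0], [-0.0, 0.0, -1.0]]
contact_force: [-1.9, 0.0, 6.8]
width: 0.2
grasp_force: 3.3
```

Request:
servo_tool(
  plan=[
    {"delta_pos":[0,0,1],"spin":0,"grip":1},
    {"delta_pos":[0,0,2],"spin":0,"grip":1},
    {"delta_pos":[0,0,2],"spin":0,"grip":1},
  ],
)

```text
t: 11.15
position: [450.0, 160.6, 42.0]
tool_rot: [[-0.963, 0.269, 0.0], [0.269, 0.963, -0.001], [-0.001, -0.001, -1.0]]
contact_force: [-7.2, -3.0, 27.9]
width: 0.3
grasp_force: 13.8
```

Request:
servo_tool(
  plan=[
    {"delta_pos":[0,0,1],"spin":0,"grip":1},
    {"delta_pos":[0,0,1],"spin":0,"grip":1},
  ],
)

```text
t: 11.32
position: [450.1, 160.7, 41.9]
tool_rot: [[-0.963, 0.269, 0.001], [0.269, 0.963, -0.002], [-0.001, -0.002, -1.0]]
contact_force: [-12.2, -4.9, 42.3]
width: -0.2
grasp_force: 21.0
```

The caliper stopped at z = 42.0, which is 26 + 16, with the force rising sharply: it is home. I retreat and head for the square.

```bash
python3 -c "
from m import *
go([(450,160,120,74.2),(443.5,-380.5,75,-19.8)])"
```

```text
at [450.1 160.7  41.9] yang 74.4
[-0.1, -0.4, -39.1] 0.02; [-0.2, -0.8, -78.1] 0.04; [-10.1, -38.1, -74.8] 1.39; [-20.1, -75.4, -71.5] 2.73; [-30.0, -112.8, -68.2] 4.07
[-22.3, -31.5, 3.2] 1.34; [-44.6, -63.1, 6.4] 2.69; [-66.9, -94.6, 9.6] 4.03; [-89.1, -126.1, 12.9] 5.37; [-111.4, -157.6, 16.1] 6.71
[-36.0, -13.9, 3.2] 1.34; [-72.0, -27.9, 6.4] 2.69; [-108.0, -41.8, 9.6] 4.03; [-144.0, -55.8, 12.9] 5.37; [-180.0, -69.7, 16.1] 6.71
[-37.7, 8.3, 3.2] 1.34
```

Request:
servo_tool(
  plan=[
    {"delta_pos":[0,0,-40],"spin":0,"grip":1},
    {"delta_pos":[0,-1,-80],"spin":0,"grip":1},
    {"delta_pos":[-10,-38,-75],"spin":1.4,"grip":1},
    {"delta_pos":[-20,-75,-71],"spin":2.7,"grip":0.6},
    {"delta_pos":[-30,-113,-68],"spin":4.1,"grip":0.6},
  ],
)

```text
t: 11.73
position: [449.3, 42.4, 108.0]
tool_rot: [[-0.806, 0.593, 0.002], [0.593, 0.806, 0.0], [-0.002, 0.001, -1.0]]
contact_force: [0.8, -1.3, -0.4]
width: 23.2
grasp_force: 0.0
```

Request:
servo_tool(
  plan=[
    {"delta_pos":[-22,-31,3],"spin":1.35,"grip":0.6},
    {"delta_pos":[-45,-63,6],"spin":2.7,"grip":0.6},
    {"delta_pos":[-67,-95,9],"spin":4,"grip":0.6},
    {"delta_pos":[-89,-126,13],"spin":5.4,"grip":0.6},
    {"delta_pos":[-111,-158,16],"spin":6.7,"grip":0.6},
  ],
)

```text
t: 12.15
position: [445.0, -151.7, 91.3]
tool_rot: [[-0.343, 0.939, 0.0], [0.939, 0.343, -0.0], [-0.0, 0.0, -1.0]]
contact_force: [0.2, -0.1, 0.5]
width: 33.9
grasp_force: 0.0
```

Request:
servo_tool(
  plan=[
    {"delta_pos":[-36,-14,3],"spin":1.35,"grip":0.6},
    {"delta_pos":[-72,-28,6],"spin":2.7,"grip":0.6},
    {"delta_pos":[-108,-42,9],"spin":4,"grip":0.6},
    {"delta_pos":[-144,-56,13],"spin":5.4,"grip":0.6},
    {"delta_pos":[-180,-70,16],"spin":6.7,"grip":0.6},
  ],
)

```text
t: 12.57
position: [441.9, -344.8, 75.1]
tool_rot: [[0.233, 0.973, -0.0], [0.973, -0.233, -0.0], [-0.0, -0.0, -1.0]]
contact_force: [-0.1, -0.3, 0.2]
width: 34.1
grasp_force: 0.0
```

Request:
servo_tool(
  plan=[
    {"delta_pos":[-38,8,3],"spin":1.35,"grip":0.6},
    {"delta_pos":[-38,8,3],"spin":1.35,"grip":0.6},
    {"delta_pos":[-38,8,3],"spin":1.35,"grip":0.6},
    {"delta_pos":[-38,8,3],"spin":1.35,"grip":0.6},
  ],
)

```text
t: 12.9
position: [441.5, -380.8, 72.0]
tool_rot: [[0.339, 0.941, -0.0], [0.941, -0.339, 0.001], [0.001, -0.001, -1.0]]
contact_force: [-0.8, 0.7, 1.0]
width: 33.8
grasp_force: 0.0
```

```bash
python3 - <<'E'
from m import *
w=cam('wrist');s=get_state();print(s['position'],s['width'])
save(w,'w7.png',s=1.42)
im=w['pixels'];hsv=cv2.cvtColor(im,cv2.COLOR_RGB2HSV);S,V=hsv[...,1],hsv[...,2]
g=((S<60)&(V>110)&win(im.shape,330,150,795,380)).astype(np.uint8)
r=rect(w,g,10.5);print('blade',np.array(r))
y=np.radians(r[2]);xh=np.array([np.cos(y),np.sin(y)]);yh=np.array([-xh[1],xh[0]])
print('origin',np.array(r[:2])-49*xh-26*yh)
go([(443.5,-380.5,75,-19.8)])
E
```

```text
[ 441.8 -380.    72.1] 34.16167073050718
blade [ 497.8 -371.8  -19.8   79.8   18.  4469. ]
origin [ 442.9 -379.7]
at [ 441.8 -380.    72.1] yang -19.7
[0.1, 1.7, -2.9] 0.01
```

View pics/w7.png

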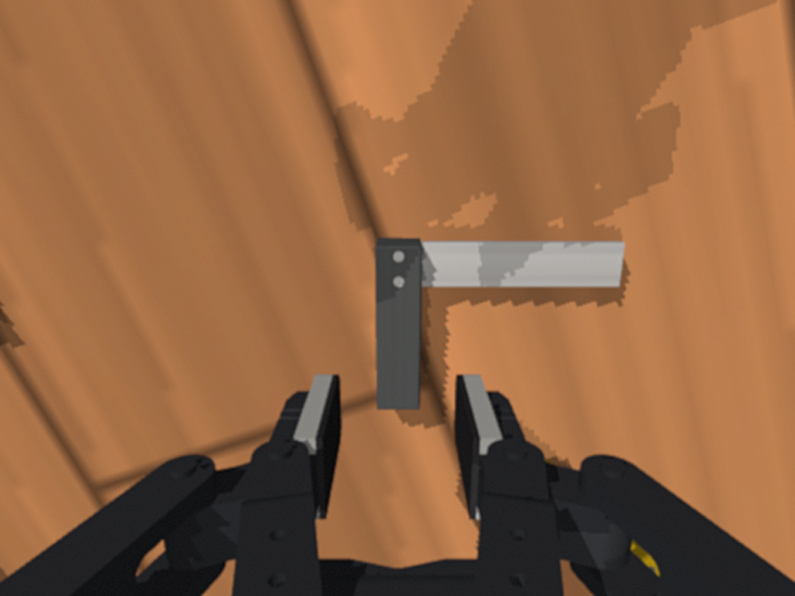

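The close view shows the blade as 79.8 × 18 mm, an exact fit. So the square is at (442.9,-379.7), yaw -19.8°, with its stock at (398,325). I descend and grip.

Request:
servo_tool(
  plan=[
    {"delta_pos":[0.6,1,25],"spin":0,"grip":0.6},
    {"delta_pos":[0.6,1,50],"spin":0,"grip":0.6},
    {"delta_pos":[0.6,1,64],"spin":0,"grip":0.6},
    {"delta_pos":[0.6,1,64],"spin":0,"grip":0.6},
    {"delta_pos":[0.6,1,64],"spin":0,"grip":0.6},
  ],
  newtons=50,
)

```text
t: 13.37
position: [442.7, -380.2, 8.1]
tool_rot: [[0.338, 0.941, -0.001], [0.941, -0.338, 0.001], [0.001, -0.002, -1.0]]
contact_force: [0.3, 0.4, 1.3]
width: 34.1
grasp_force: 0.0
```

Request:
servo_tool(
  plan=[
    {"delta_pos":[0,0,0],"spin":0,"grip":1},
    {"delta_pos":[0,0,0],"spin":0,"grip":1},
    {"delta_pos":[0,0,0],"spin":0,"grip":1},
    {"delta_pos":[0,0,0],"spin":0,"grip":1},
    {"delta_pos":[0,0,0],"spin":0,"grip":1},
  ],
  newtons=50,
)

```text
t: 13.78
position: [443.5, -381.7, 9.7]
tool_rot: [[0.34, 0.941, 0.001], [0.941, -0.34, -0.001], [-0.0, 0.002, -1.0]]
contact_force: [-1.5, 2.3, 7.7]
width: 16.2
grasp_force: 49.9
```

```bash
python3 -c "
from m import *
s=get_state();print(s['contact_force'])
go([(442,-380,110,-19.8),(460.6,254,110,-15.8)])"
```

```text
[-1.5  2.3  7.7]
at [ 443.5 -381.7    9.7] yang -19.9
[0.3, -0.6, -33.4] -0.00; [0.7, -1.2, -66.8] -0.01; [1.0, -1.8, -100.3] -0.01; [38.7, -14.2, -100.3] -0.06; [76.4, -26.5, -100.3] -0.11
[37.8, -12.0, 0.0] -0.05; [75.6, -24.0, 0.0] -0.10; [113.3, -36.0, 0.0] -0.15; [151.1, -48.0, 0.0] -0.20; [188.9, -60.0, 0.0] -0.25
[38.0, -11.2, 0.0] -0.05; [76.1, -22.3, 0.0] -0.10; [114.1, -33.5, 0.0] -0.15; [152.1, -44.7, 0.0] -0.20; [190.2, -55.9, 0.0] -0.25
[38.3, -10.3, 0.0] -0.05; [76.5, -20.7, 0.0] -0.10; [114.8, -31.0, 0.0] -0.15; [153.1, -41.4, 0.0] -0.20
```

```bash
python3 - <<'E'
from m import *
t=cam('top')
Y=np.radians(-15.8);X=np.array([np.cos(Y),np.sin(Y),0]);Yh=np.array([-X[1],X[0],0]);C=np.array([531,186.5,0])
H=C+100*Yh+[0,0,36.5]
for th in (1.6,1.7,1.8,1.9):
  d=-Yh*np.cos(th)+np.array([0,0,np.sin(th)]); n=Yh*np.sin(th)+np.array([0,0,np.cos(th)])
  print(th,'inner',[(proj(t,H+s*130*X+200*d)*1.42)[0].round() for s in(1,-1)],'outer',[(proj(t,H+s*130*X+200*d+16*n)*1.42)[0].round() for s in(1,-1)])
print('hinge',[(proj(t,H+s*130*X)*1.42)[0].round() for s in(1,-1)])
E
```

```text
1.6 inner [array([171., 190.]), array([127., 342.])] outer [array([162., 188.]), array([118., 340.])]
1.7 inner [array([160., 187.]), array([116., 339.])] outer [array([152., 185.]), array([107., 337.])]
1.8 inner [array([150., 185.]), array([105., 336.])] outer [array([141., 183.]), array([ 97., 333.])]
1.9 inner [array([140., 183.]), array([ 95., 333.])] outer [array([132., 181.]), array([ 88., 331.])]
hinge [array([207., 212.]), array([170., 342.])]
```

Projecting the lid puts it at about 1.7 rad. I therefore approach the square's cutout low and from the caliper side, so the wrist camera can only nudge the lid open, and I check the in-hand offset on the way.

```bash
python3 -c "
from m import *
go([(442,-380,110,-19.8),(433,158,110,-15.8),(433,158,70,-15.8)])"
```

```text
at [ 443.5 -381.7    9.7] yang -19.9
[0.4, -0.6, -33.4] -0.00; [0.7, -1.2, -66.9] -0.01; [1.1, -1.8, -100.3] -0.01; [37.0, -15.4, -100.3] -0.07; [72.9, -29.1, -100.3] -0.13
[36.1, -13.3, 0.0] -0.06; [72.1, -26.5, 0.0] -0.11; [108.2, -39.8, 0.0] -0.17; [144.3, -53.1, 0.0] -0.23; [180.4, -66.3, 0.0] -0.29
[36.4, -12.4, 0.0] -0.06; [72.8, -24.7, 0.0] -0.11; [109.2, -37.1, 0.0] -0.17; [145.6, -49.4, 0.0] -0.23; [182.0, -61.8, 0.0] -0.29
[36.7, -11.4, 0.0] -0.06; [73.4, -22.9, 0.0] -0.11; [73.4, -22.9, 40.0] -0.11
```

Request:
servo_tool(
  plan=[
    {"delta_pos":[0,0,-25],"spin":0,"grip":1},
    {"delta_pos":[0.7,-1,-60],"spin":0,"grip":1},
    {"delta_pos":[1,-2,-100],"spin":0,"grip":1},
    {"delta_pos":[37,-15,-100],"spin":0,"grip":1},
    {"delta_pos":[73,-29,-100],"spin":-0.1,"grip":1},
  ],
)

```text
t: 14.25
position: [441.9, -305.9, 111.5]
tool_rot: [[0.337, 0.942, 0.006], [0.942, -0.337, -0.005], [-0.003, 0.008, -1.0]]
contact_force: [0.8, 2.0, -2.9]
width: 16.2
grasp_force: 49.5
```

Request:
servo_tool(
  plan=[
    {"delta_pos":[36,-13,0],"spin":0,"grip":1},
    {"delta_pos":[72,-26,0],"spin":-0.1,"grip":1},
    {"delta_pos":[108,-40,0],"spin":-0.2,"grip":1},
    {"delta_pos":[144,-53,0],"spin":-0.2,"grip":1},
    {"delta_pos":[180,-66,0],"spin":-0.3,"grip":1},
  ],
)

```text
t: 14.67
position: [437.5, -109.8, 108.9]
tool_rot: [[0.307, 0.952, 0.001], [0.952, -0.307, -0.0], [-0.0, 0.001, -1.0]]
contact_force: [1.4, 0.4, -1.6]
width: 16.1
grasp_force: 49.5
```

Request:
servo_tool(
  plan=[
    {"delta_pos":[36,-12,0],"spin":0,"grip":1},
    {"delta_pos":[73,-25,0],"spin":-0.1,"grip":1},
    {"delta_pos":[109,-37,0],"spin":-0.2,"grip":1},
    {"delta_pos":[146,-49,0],"spin":-0.2,"grip":1},
    {"delta_pos":[182,-62,0],"spin":-0.3,"grip":1},
  ],
)

```text
t: 15.08
position: [434.7, 82.8, 109.0]
tool_rot: [[0.282, 0.959, 0.002], [0.959, -0.282, 0.0], [0.001, 0.002, -1.0]]
contact_force: [1.2, 0.5, -0.9]
width: 15.9
grasp_force: 49.5
```

Request:
servo_tool(
  plan=[
    {"delta_pos":[37,-11,0],"spin":0,"grip":1},
    {"delta_pos":[73,-23,0],"spin":-0.1,"grip":1},
    {"delta_pos":[73,-23,20],"spin":-0.1,"grip":1},
    {"delta_pos":[73,-23,40],"spin":-0.1,"grip":1},
    {"delta_pos":[73,-23,40],"spin":-0.1,"grip":1},
  ],
)

```text
t: 15.5
position: [431.1, 157.4, 66.3]
tool_rot: [[0.272, 0.962, -0.004], [0.962, -0.272, -0.002], [-0.003, -0.003, -1.0]]
contact_force: [-0.2, -0.7, -2.8]
width: 16.5
grasp_force: 49.5
```

Request:
servo_tool(
  plan=[
    {"delta_pos":[0,0,0],"spin":0,"grip":1},
    {"delta_pos":[0,0,0],"spin":0,"grip":1},
    {"delta_pos":[0,0,0],"spin":0,"grip":1},
  ],
)

```text
t: 15.75
position: [433.9, 157.3, 69.4]
tool_rot: [[0.275, 0.962, 0.002], [0.962, -0.275, 0.001], [0.001, 0.002, -1.0]]
contact_force: [0.3, -0.2, -1.4]
width: 16.4
grasp_force: 49.5
```

```bash
python3 - <<'E'
from m import *
w=cam('wrist');s=get_state();p=s['position'];T=s['tool_rot'];print(p,s['width'],np.degrees(np.arctan2(T[1,1],T[0,1])))
save(w,'w8.png',s=1.42)
im=w['pixels'];hsv=cv2.cvtColor(im,cv2.COLOR_RGB2HSV);S,V=hsv[...,1],hsv[...,2]
for v0 in (110,130,160):
  g=((S<60)&(V>v0)&win(im.shape,380,200,795,380)).astype(np.uint8)
  r=rect(w,g,p[2]-9.7+10.5);print('blade',np.array(r))
  y=np.radians(r[2]);xh=np.array([np.cos(y),np.sin(y)]);yh=np.array([-xh[1],xh[0]])
  o=np.array(r[:2])-49*xh-26*yh;print('origin in tool',T[:2,:2].T@(o-p[:2]))
E
```

```text
[433.9 157.3  69.4] 16.462236873095332 -15.93880506826141
blade [  487.3   166.1   -16.    107.6    30.9 12911. ]
origin in tool [-2.8 -0.1]
blade [  494.5   166.5   -15.9    93.7    23.7 10308. ]
origin in tool [-0.5  6.7]
blade [ 494.7  166.7  -15.9   93.2   23.3 9443. ]
origin in tool [-0.3  6.8]
```

View pics/w8.png

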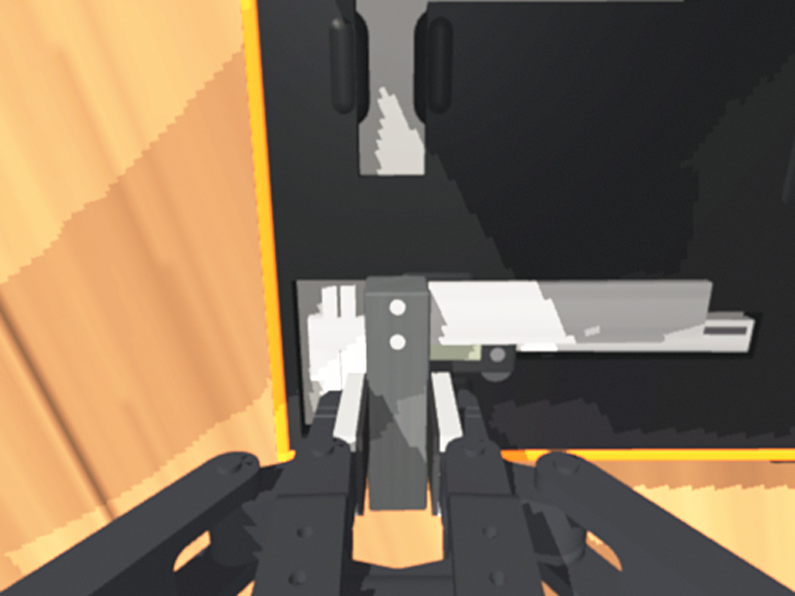

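The held square is straight: stock at cols 365–429, rows 290–510. The cutout's stock slot shows at cols 358–425 and ends at row 175. The caliper is flat in its cutout. I compute offsets from these pixels, and will use numbers only from here on since the picture allowance is used up.

```bash
python3 - <<'E'
from m import *
w=cam('wrist');s=get_state();p=s['position'];T=s['tool_rot'];k=1/1.42
Y=np.radians(-15.8);M=np.array([[np.cos(Y),np.sin(Y)],[-np.sin(Y),np.cos(Y)]]);e=np.array([460.6,253.8])
f=lambda u,v,z:M@(plane(w,u*k,v*k,z)[0,:2]-e)
g=lambda u,v,z:T[:2,:2].T@(plane(w,u*k,v*k,z)[0,:2]-p[:2])
z0=p[2]-9.7
print(p,'stock ends',g(397,290,z0+18),g(397,510,z0+18),'sides',g(365,350,z0+18),g(429,350,z0+18),'blade far corner',g(712,282,z0+10.5))
print('slot end',f(392,175,26),f(392,175,36),'L',f(358,150,26),f(358,150,36),'R',f(425,150,26),f(425,150,36))
im=w['pixels'].astype(int).mean(2); print(im[int(140*k),235:310].astype(int).tolist()); print(im[100:135,int(392*k)].astype(int).tolist()); print(im[195:215,int(600*k)].astype(int).tolist(),im[195:212,int(397*k)].astype(int).tolist(),im[int(300*k),485:515].astype(int).tolist())
E
```

```text
[433.8 157.3  69.3] stock ends [37.   0.5] [-33.2   0.5] sides [19.7 -8.4] [19.7  9.3] blade far corner [37.2 88.8]
slot end [ -0.5 -36.9] [ -0.5 -36.2] L [-12.1 -28.6] [-11.4 -28.3] R [ 10.7 -28.6] [ 10.2 -28.3]
[53, 55, 54, 56, 54, 55, 54, 53, 54, 54, 56, 54, 54, 54, 54, 52, 38, 59, 118, 136, 135, 134, 133, 134, 135, 134, 134, 135, 133, 134, 143, 164, 174, 183, 202, 212, 213, 211, 211, 213, 212, 212, 212, 212, 212, 212, 212, 212, 212, 213, 212, 212, 213, 211, 213, 213, 212, 213, 213, 214, 204, 166, 136, 112, 67, 38, 38, 40, 41, 40, 39, 39, 40, 41, 40]
[213, 212, 212, 211, 211, 210, 210, 211, 210, 211, 211, 211, 212, 211, 211, 211, 210, 210, 211, 211, 213, 211, 183, 119, 59, 47, 53, 51, 52, 51, 52, 51, 52, 52, 50]
[31, 41, 78, 118, 142, 158, 163, 163, 161, 160, 159, 158, 159, 161, 161, 163, 165, 166, 167, 166] [108, 113, 110, 108, 109, 108, 108, 110, 111, 112, 117, 129, 133, 124, 120, 148, 218] [164, 165, 164, 166, 163, 165, 164, 164, 164, 165, 164, 165, 167, 161, 114, 59, 37, 37, 38, 39, 40, 39, 38, 40, 39, 40, 39, 38, 38, 38]
```

```bash
python3 -c "
from m import *
go([(459.4,252.1,66,-15.8),(459.4,252.1,52,-15.8)])"
```

```text
at [433.8 157.3  69.3] yang -15.9
[32.7, -0.5, 1.1] -0.01; [65.4, -0.9, 2.2] -0.02; [98.2, -1.4, 3.4] -0.03; [98.2, -1.4, 17.4] -0.03
```

Request:
servo_tool(
  plan=[
    {"delta_pos":[30,-0.5,1],"spin":0,"grip":1},
    {"delta_pos":[60,-1,2],"spin":0,"grip":1},
    {"delta_pos":[90,-1.4,3],"spin":0,"grip":1},
    {"delta_pos":[98.2,-1.4,3],"spin":0,"grip":1},
    {"delta_pos":[98.2,-1.4,3],"spin":0,"grip":1},
  ],
)

```text
t: 16.27
position: [459.3, 255.9, 66.2]
tool_rot: [[0.27, 0.963, 0.002], [0.963, -0.27, 0.003], [0.004, 0.001, -1.0]]
contact_force: [0.7, -0.3, -1.7]
width: 16.3
grasp_force: 49.5
```

Request:
servo_tool(
  plan=[
    {"delta_pos":[0,0,5],"spin":0,"grip":1},
    {"delta_pos":[0,0,10],"spin":0,"grip":1},
    {"delta_pos":[0,0,14],"spin":0,"grip":1},
    {"delta_pos":[0,0,14],"spin":0,"grip":1},
    {"delta_pos":[0,0,14],"spin":0,"grip":1},
  ],
)

```text
t: 16.68
position: [458.2, 251.2, 50.9]
tool_rot: [[0.275, 0.962, -0.001], [0.962, -0.275, -0.001], [-0.001, -0.001, -1.0]]
contact_force: [0.1, -0.5, -2.0]
width: 16.0
grasp_force: 49.5
```

```bash
python3 -c "
from m import *
w=cam('wrist');s=get_state();p=s['position'];print(s['contact_force']);im=w['pixels'].astype(int).mean(2)
cv2.imwrite('pics/w9.png',w['pixels'][:,:,::-1])
go([(459.4,252.1,43,-15.8)])
print(im[110:240:2,int(500/1.42)].astype(int).tolist())"
```

```text
[ 0.3 -0.2 -1.8]
at [458.4 251.6  51.2] yang -15.9
[0.7, 0.8, 8.1] -0.02
[144, 145, 145, 145, 145, 145, 144, 145, 146, 145, 144, 144, 144, 143, 143, 129, 138, 138, 136, 137, 123, 48, 38, 40, 40, 38, 37, 37, 39, 37, 38, 39, 37, 37, 38, 45, 128, 142, 141, 142, 142, 142, 142, 141, 141, 164, 179, 177, 176, 177, 179, 181, 182, 180, 182, 181, 179, 179, 178, 178, 178, 174, 173, 173, 176]
```

```bash
python3 - <<'E'
from m import *
w=cam('wrist');s=get_state();p=s['position'];T=s['tool_rot'];im=w['pixels'].astype(int).mean(2)
Y=np.radians(-15.8);M=np.array([[np.cos(Y),np.sin(Y)],[-np.sin(Y),np.cos(Y)]]);e=np.array([460.1,254])
f=lambda u,v,z:M@(plane(w,u,v,z)[0,:2]-e)
zb=p[2]-9.7+10.5
for u in (330,400,460):
  c=im[:,u];print(u,c[170:250:1].astype(int).tolist())
print('col352 floor edge y',f(352,181,26),'blade edge',f(352,199.5,zb))
r=215;print('row215',im[r,440:560].astype(int).tolist())
print(p,go([(459.4,252.1,43,-15.8)]))
E
```

```text
330 [38, 39, 39, 37, 37, 37, 38, 39, 38, 37, 35, 52, 103, 139, 145, 142, 142, 142, 142, 142, 142, 142, 142, 141, 142, 143, 142, 141, 140, 147, 163, 178, 180, 178, 177, 177, 179, 178, 178, 177, 178, 179, 182, 182, 183, 183, 181, 181, 182, 182, 181, 180, 180, 179, 179, 178, 178, 177, 177, 177, 177, 177, 175, 173, 174, 173, 173, 174, 177, 178, 180, 178, 145, 72, 31, 35, 35, 38, 36, 37]
400 [38, 36, 37, 37, 38, 36, 38, 37, 37, 34, 34, 52, 104, 140, 144, 142, 143, 143, 142, 143, 142, 141, 141, 141, 143, 142, 141, 142, 144, 156, 172, 179, 178, 176, 175, 176, 175, 176, 176, 177, 178, 181, 182, 183, 182, 181, 181, 181, 181, 182, 181, 180, 180, 179, 178, 179, 177, 177, 177, 177, 175, 174, 173, 173, 171, 172, 173, 175, 177, 179, 178, 148, 84, 37, 34, 34, 37, 37, 38, 37]
460 [37, 39, 34, 36, 37, 37, 39, 36, 37, 37, 34, 62, 107, 138, 143, 140, 140, 140, 140, 140, 140, 140, 140, 140, 141, 140, 140, 138, 143, 159, 176, 178, 177, 175, 174, 173, 174, 173, 174, 177, 178, 179, 181, 182, 181, 180, 179, 180, 179, 180, 179, 180, 179, 179, 179, 177, 178, 179, 178, 176, 174, 172, 170, 171, 172, 171, 173, 174, 177, 178, 165, 123, 62, 39, 44, 43, 45, 45, 44, 45]
col352 floor edge y [33.  35.6] blade edge [28.2 34.1]
row215 [182, 181, 181, 180, 181, 181, 180, 181, 181, 181, 181, 181, 181, 182, 180, 181, 181, 180, 180, 180, 180, 180, 181, 181, 181, 181, 180, 180, 180, 180, 180, 181, 180, 180, 180, 180, 181, 179, 180, 181, 180, 181, 180, 180, 179, 179, 180, 180, 179, 181, 181, 179, 179, 179, 179, 180, 181, 179, 146, 86, 46, 41, 42, 44, 43, 44, 44, 45, 45, 43, 44, 44, 45, 43, 44, 45, 42, 44, 43, 43, 43, 44, 43, 45, 44, 42, 44, 45, 44, 43, 43, 43, 43, 43, 44, 43, 44, 43, 43, 44, 44, 44, 45, 45, 44, 42, 43, 43, 45, 43, 42, 43, 44, 45, 45, 42, 44, 43, 42, 44]
at [458.6 251.9  51.4] yang -15.9
[0.4, 0.7, 8.4] -0.02
[458.6 251.9  51.4] None
```

Request:
servo_tool(
  plan=[
    {"delta_pos":[0.8,0.7,2],"spin":0,"grip":1},
    {"delta_pos":[0.8,0.7,4],"spin":0,"grip":1},
    {"delta_pos":[0.8,0.7,6],"spin":0,"grip":1},
    {"delta_pos":[0.8,0.7,6],"spin":0,"grip":1},
    {"delta_pos":[0.8,0.7,6],"spin":0,"grip":1},
  ],
)

```text
t: 17.2
position: [459.3, 252.9, 45.2]
tool_rot: [[0.273, 0.962, -0.0], [0.962, -0.273, -0.0], [-0.0, -0.0, -1.0]]
contact_force: [0.3, -0.3, -1.5]
width: 16.2
grasp_force: 49.5
```

Request:
servo_tool(
  plan=[
    {"delta_pos":[0,0,1],"spin":0,"grip":1},
    {"delta_pos":[0,0,2],"spin":0,"grip":1},
    {"delta_pos":[0,0,2],"spin":0,"grip":1},
  ],
)

```text
t: 17.45
position: [459.5, 253.0, 43.4]
tool_rot: [[0.273, 0.962, 0.0], [0.962, -0.273, 0.0], [0.0, 0.0, -1.0]]
contact_force: [0.2, -0.1, -0.2]
width: 16.2
grasp_force: 49.7
```

Request:
servo_tool(
  plan=[
    {"delta_pos":[0,0,1.2],"spin":0,"grip":1},
    {"delta_pos":[0,0,1.2],"spin":0,"grip":1},
    {"delta_pos":[0,0,1.2],"spin":0,"grip":1},
  ],
)

```text
t: 17.7
position: [459.6, 253.2, 42.4]
tool_rot: [[0.273, 0.962, 0.0], [0.962, -0.273, 0.0], [0.0, 0.0, -1.0]]
contact_force: [-0.4, 0.6, 4.8]
width: 16.4
grasp_force: 50.1
```

Request:
servo_tool(
  plan=[
    {"delta_pos":[0,0,0],"spin":0,"grip":0.65},
    {"delta_pos":[0,0,0],"spin":0,"grip":0.65},
    {"delta_pos":[0,0,0],"spin":0,"grip":0.65},
    {"delta_pos":[0,0,-15],"spin":0,"grip":0.65},
    {"delta_pos":[0,0,-22],"spin":0,"grip":0.65},
  ],
)

```text
t: 18.12
position: [459.6, 253.1, 64.8]
tool_rot: [[0.274, 0.962, 0.0], [0.962, -0.274, 0.0], [0.0, 0.0, -1.0]]
contact_force: [0.4, 0.1, 0.3]
width: 29.5
grasp_force: 0.0
```

Request:
servo_tool(
  plan=[
    {"delta_pos":[2,0,0],"spin":0,"grip":1},
    {"delta_pos":[2,0,0],"spin":0,"grip":1},
    {"delta_pos":[2,0,0],"spin":0,"grip":1},
    {"delta_pos":[2,0,0],"spin":0,"grip":1},
    {"delta_pos":[2,0,0],"spin":0,"grip":1},
  ],
)

```text
t: 18.53
position: [459.6, 254.7, 63.7]
tool_rot: [[0.273, 0.962, -0.001], [0.962, -0.273, -0.0], [-0.001, -0.001, -1.0]]
contact_force: [-0.2, -0.4, -0.5]
width: -0.1
grasp_force: 0.0
```

```bash
python3 - <<'E'
from m import *
w=cam('wrist');s=get_state();p=s['position'];print(s['contact_force'],s['width'])
im=w['pixels'].astype(int).mean(2)
for u in (330,400): print(u,im[165:245,u].astype(int).tolist())
Y=np.radians(-15.8);M=np.array([[np.cos(Y),np.sin(Y)],[-np.sin(Y),np.cos(Y)]]);e=np.array([460.1,254])
f=lambda u,v,z:(M@(plane(w,u,v,z)[0,:2]-e)).round(1)
print([(v,f(365,v,36)[1],f(365,v,43)[1]) for v in range(175,240,8)])
go([(460.1,254.3,54,-15.8)])
E
```

```text
[ 0.  -0.6  0.3] -0.39796720961513593
330 [39, 39, 41, 40, 40, 41, 39, 39, 40, 38, 38, 40, 39, 39, 39, 36, 35, 53, 105, 143, 147, 144, 146, 162, 180, 182, 182, 182, 181, 181, 181, 181, 183, 184, 186, 186, 187, 186, 185, 186, 185, 185, 184, 184, 183, 181, 182, 181, 182, 182, 180, 179, 178, 177, 176, 177, 180, 182, 183, 173, 130, 63, 26, 29, 35, 37, 37, 38, 37, 38, 38, 38, 38, 38, 38, 39, 37, 38, 36, 38]
400 [37, 37, 38, 37, 39, 39, 38, 39, 39, 37, 39, 39, 37, 38, 39, 38, 38, 62, 110, 143, 154, 171, 181, 181, 180, 179, 179, 178, 179, 180, 183, 183, 185, 185, 185, 186, 185, 184, 184, 184, 183, 182, 182, 180, 181, 182, 181, 179, 178, 176, 176, 176, 177, 179, 180, 182, 174, 135, 65, 27, 30, 29, 32, 31, 37, 36, 37, 37, 37, 39, 36, 37, 38, 38, 37, 36, 37, 37, 37, 40]
[(175, np.float64(41.2), np.float64(42.7)), (183, np.float64(37.4), np.float64(39.0)), (191, np.float64(33.5), np.float64(35.3)), (199, np.float64(29.5), np.float64(31.5)), (207, np.float64(25.6), np.float64(27.7)), (215, np.float64(21.5), np.float64(23.8)), (223, np.float64(17.4), np.float64(19.9)), (231, np.float64(13.3), np.float64(15.9)), (239, np.float64(9.1), np.float64(11.9))]
at [459.7 254.7  63.7] yang -15.9
[-0.2, 0.5, 9.7] -0.01
```

The square rests on its ridges, with its blade slightly tilted or turned inside the slot. I push the stock's middle.

Request:
servo_tool(
  plan=[
    {"delta_pos":[0,0.5,5],"spin":0,"grip":1},
    {"delta_pos":[0,0.5,10],"spin":0,"grip":1},
    {"delta_pos":[0,0.5,12],"spin":0,"grip":1},
    {"delta_pos":[0,0.5,14],"spin":0,"grip":1},
    {"delta_pos":[0,0.5,14],"spin":0,"grip":1},
  ],
)

```text
t: 19.0
position: [460.4, 254.8, 50.0]
tool_rot: [[0.273, 0.962, -0.0], [0.962, -0.273, -0.0], [-0.0, -0.0, -1.0]]
contact_force: [0.4, -0.8, 3.3]
width: 0.2
grasp_force: 1.5
```

Request:
servo_tool(
  plan=[
    {"delta_pos":[0,0,1],"spin":0,"grip":1},
    {"delta_pos":[0,0,2],"spin":0,"grip":1},
    {"delta_pos":[0,0,3],"spin":0,"grip":1},
    {"delta_pos":[0,0,3],"spin":0,"grip":1},
  ],
)

```text
t: 19.33
position: [460.3, 255.4, 47.4]
tool_rot: [[0.273, 0.962, -0.0], [0.962, -0.273, 0.001], [0.001, -0.0, -1.0]]
contact_force: [-2.5, 0.7, 7.3]
width: -0.0
grasp_force: 3.5
```

Home is at TCP z = 44, so two more millimetre steps and a settling check.

Request:
servo_tool(
  plan=[
    {"delta_pos":[0,0,1],"spin":0,"grip":1},
    {"delta_pos":[0,0,2],"spin":0,"grip":1},
    {"delta_pos":[0,0,2.5],"spin":0,"grip":1},
    {"delta_pos":[0,0,2.5],"spin":0,"grip":1},
  ],
)

```text
t: 19.67
position: [459.4, 254.8, 44.5]
tool_rot: [[0.273, 0.962, -0.002], [0.962, -0.273, -0.001], [-0.001, -0.002, -1.0]]
contact_force: [-2.7, -0.6, 6.5]
width: 0.2
grasp_force: 3.1
```

Request:
servo_tool(
  plan=[
    {"delta_pos":[0,0,1],"spin":0,"grip":1},
    {"delta_pos":[0,0,1],"spin":0,"grip":1},
  ],
)

```text
t: 19.83
position: [458.9, 255.0, 44.1]
tool_rot: [[0.273, 0.962, -0.002], [0.962, -0.273, -0.001], [-0.001, -0.002, -1.0]]
contact_force: [-7.0, -0.8, 14.9]
width: 0.2
grasp_force: 7.6
```

Request:
servo_tool(
  plan=[
    {"delta_pos":[0,0,0.7],"spin":0,"grip":1},
    {"delta_pos":[0,0,0.7],"spin":0,"grip":1},
  ],
)

```text
t: 20.0
position: [458.9, 255.0, 44.0]
tool_rot: [[0.273, 0.962, -0.002], [0.962, -0.273, -0.001], [-0.002, -0.002, -1.0]]
contact_force: [-8.3, -2.5, 23.2]
width: 0.1
grasp_force: 11.5
```

Request:
servo_tool(
  plan=[
    {"delta_pos":[0,0,-15],"spin":0,"grip":1},
    {"delta_pos":[0,0,-30],"spin":0,"grip":1},
    {"delta_pos":[-30,0,-50],"spin":0,"grip":1},
    {"delta_pos":[-60,0,-60],"spin":0,"grip":1},
    {"delta_pos":[-60,0,-60],"spin":0,"grip":1},
  ],
)

```text
t: 20.42
position: [443.4, 191.2, 103.7]
tool_rot: [[0.278, 0.96, -0.001], [0.96, -0.278, -0.004], [-0.004, 0.001, -1.0]]
contact_force: [-0.6, 0.2, 0.1]
width: 0.1
grasp_force: 0.0
```

```bash
python3 - <<'E'
from m import *
import time
w=cam('wrist');w=cam('wrist');s=get_state();p=s['position'];print(s['contact_force'],p)
im=w['pixels'];cv2.imwrite('pics/w10.png',im[:,:,::-1]);hsv=cv2.cvtColor(im,cv2.COLOR_RGB2HSV);S,V=hsv[...,1],hsv[...,2]
Y=np.radians(-15.8);M=np.array([[np.cos(Y),np.sin(Y)],[-np.sin(Y),np.cos(Y)]]);e=np.array([460.1,254])
def sub(a,z):
  c=[M.T@np.array(q)+e for q in ((50,26),(-9+50+20,26))]
  return proj(w,[[*q,z] for q in c])
for x in (15,35,55,75,84):
  # brightness profile along y across the blade at z=36.5
  ys=np.arange(10,45,.5);P=[[*(M.T@np.array([x,y])+e),36.5] for y in ys];q=proj(w,P)
  v=cv2.remap(im.mean(2).astype(np.float32),q[:,0].astype(np.float32)[None],q[:,1].astype(np.float32)[None],1)[0]
  print(x,v.astype(int)[::2].tolist())
go([(471,-166.4,75,92)])
E
```

```text
[ 0.   0.3 -0.4] [444.2 195.9 103.1]
15 [42, 42, 42, 42, 57, 126, 145, 144, 155, 180, 181, 178, 179, 181, 182, 183, 185, 186, 187, 187, 190, 189, 186, 186, 186, 187, 172, 77, 43, 49, 50, 51, 50, 49, 49]
35 [41, 42, 41, 40, 55, 124, 144, 143, 153, 177, 177, 175, 175, 178, 180, 181, 182, 183, 185, 186, 186, 186, 183, 181, 181, 185, 170, 73, 41, 47, 47, 48, 46, 47, 46]
55 [39, 40, 40, 38, 52, 120, 142, 142, 153, 174, 174, 172, 173, 175, 177, 177, 178, 180, 181, 181, 183, 182, 178, 176, 176, 179, 169, 73, 38, 42, 43, 43, 43, 43, 43]
75 [37, 38, 36, 36, 49, 120, 140, 139, 151, 171, 172, 169, 168, 171, 174, 174, 175, 177, 177, 178, 179, 178, 174, 172, 172, 176, 165, 75, 36, 39, 40, 40, 41, 40, 41]
84 [37, 36, 37, 35, 47, 119, 139, 138, 151, 172, 171, 168, 167, 170, 173, 173, 174, 176, 177, 178, 178, 177, 173, 170, 170, 173, 164, 74, 33, 39, 39, 39, 40, 38, 39]
at [444.2 195.9 103.1] yang -16.0
[-21.3, 7.9, 1.8] -1.35; [-42.6, 15.7, 3.5] -2.70; [-63.9, 23.6, 5.3] -4.05; [-85.2, 31.4, 7.0] -5.40; [-106.5, 39.3, 8.8] -6.75
[-22.1, -5.3, 1.8] -1.35; [-44.1, -10.6, 3.5] -2.70; [-66.2, -15.9, 5.3] -4.05; [-88.3, -21.2, 7.0] -5.40; [-110.4, -26.5, 8.8] -6.75
[-15.4, -16.7, 1.8] -1.35; [-30.8, -33.4, 3.5] -2.70; [-46.2, -50.0, 5.3] -4.05; [-61.6, -66.7, 7.0] -5.40; [-77.0, -83.4, 8.8] -6.75
[-3.5, -22.4, 1.8] -1.35
```

The square is home at z = 44.0 = 26 + 18, with the blade uniform along its length. Next is the indicator: I put the camera over it to measure its centre and plunger direction.

```bash
python3 -c "
from m import *
go([(455,-240,150,-16)])"
```

```text
at [444.2 195.9 103.1] yang -16.0
[-37.8, 11.9, -4.3] 0.00; [-75.6, 23.7, -8.5] 0.00; [-113.5, 35.6, -12.8] 0.00; [-151.3, 47.5, -17.0] 0.00; [-189.1, 59.3, -21.3] 0.00
[-37.8, 11.9, -4.3] 0.00; [-75.6, 23.7, -8.5] 0.00; [-113.5, 35.6, -12.8] 0.00; [-151.3, 47.5, -17.1] 0.00; [-189.1, 59.3, -21.3] 0.00
[-37.8, 11.9, -4.3] 0.00
```

Request:
servo_tool(
  plan=[
    {"delta_pos":[-38,12,-4],"spin":0,"grip":0},
    {"delta_pos":[-76,24,-8],"spin":0,"grip":0},
    {"delta_pos":[-113,36,-13],"spin":0,"grip":0},
    {"delta_pos":[-151,47,-17],"spin":0,"grip":0},
    {"delta_pos":[-189,59,-21],"spin":0,"grip":0},
  ],
)

```text
t: 20.93
position: [449.2, -1.5, 123.7]
tool_rot: [[0.272, 0.962, -0.0], [0.962, -0.272, 0.001], [0.001, -0.0, -1.0]]
contact_force: [0.5, 0.7, -0.4]
width: 60.6
grasp_force: 0.0
```

Request:
servo_tool(
  plan=[
    {"delta_pos":[-38,12,-4],"spin":0,"grip":0},
    {"delta_pos":[-76,24,-8],"spin":0,"grip":0},
    {"delta_pos":[-113,36,-13],"spin":0,"grip":0},
    {"delta_pos":[-151,47,-17],"spin":0,"grip":0},
    {"delta_pos":[-189,59,-21],"spin":0,"grip":0},
  ],
)

```text
t: 21.35
position: [454.6, -199.9, 144.7]
tool_rot: [[0.272, 0.962, 0.0], [0.962, -0.272, 0.001], [0.001, -0.0, -1.0]]
contact_force: [1.1, -0.3, 0.7]
width: 85.4
grasp_force: 0.0
```

Request:
servo_tool(
  plan=[
    {"delta_pos":[-38,12,-4],"spin":0,"grip":0},
    {"delta_pos":[-38,12,-4],"spin":0,"grip":0},
    {"delta_pos":[-38,12,-4],"spin":0,"grip":0},
    {"delta_pos":[-38,12,-4],"spin":0,"grip":0},
    {"delta_pos":[-38,12,-4],"spin":0,"grip":0},
  ],
)

```text
t: 21.77
position: [455.8, -236.5, 148.4]
tool_rot: [[0.271, 0.963, -0.001], [0.963, -0.271, 0.001], [0.001, -0.001, -1.0]]
contact_force: [1.1, 0.6, -0.3]
width: 85.4
grasp_force: 0.0
```

```bash
python3 - <<'E'
from m import *
w=cam('wrist');s=get_state();p=s['position'];print(p,proj(w,(471,-166.4,20)),w['position'])
im=w['pixels'];cv2.imwrite('pics/w11.png',im[:,:,::-1]);hsv=cv2.cvtColor(im,cv2.COLOR_RGB2HSV);S,V=hsv[...,1],hsv[...,2]
c=proj(w,(471,-166.4,20))[0];yy,xx=np.mgrid[:420,:560];near=np.hypot(xx-c[0],yy-c[1])<170
d=((S<50)&(V>170)&near).astype(np.uint8)
print('dial',np.array(rect(w,cv2.morphologyEx(d,cv2.MORPH_OPEN,np.ones((25,25))),20)))
g=((S<80)&near).astype(np.uint8)
n,l,st,ce=cv2.connectedComponentsWithStats(g);i=l[int(c[1]),int(c[0])] or 1+st[1:,4].argmax();ys,xs=np.nonzero(l==i)
P=plane(w,xs,ys,13)[:,:2];Q=plane(w,xs,ys,20)[:,:2]
r=rect(w,cv2.morphologyEx((l==i).astype(np.uint8),cv2.MORPH_OPEN,np.ones((41,41))),20);print('body',np.array(r))
C=plane(w,*proj(w,(r[0],r[1],20))[0],13)[0,:2]
D=P-np.array(r[:2]);rad=np.hypot(*D.T);k=rad>34;a=np.degrees(np.arctan2(D[k,1],D[k,0]))
h,e=np.histogram(a,bins=36,range=(-180,180));print([(int(x),int(y)) for x,y in zip(e,h) if y]);
k2=k&(np.abs(np.degrees(np.arctan2(D[:,1],D[:,0]))-3)<15)&(rad>42);print('plunger angle',np.degrees(np.arctan2(*D[k2].mean(0)[::-1])),rad[k2].max(),D[k2].mean(0))
E
```

```text
[ 455.7 -236.5  148.5] [[273.1 102.2]] [ 476.8 -163.1  291.3]Traceback (most recent call last):
  File "<stdin>", line 6, in <module>
  File "m.py", line 5, in rect
    n,l,s,_=cv2.connectedComponentsWithStats(m.astype(np.uint8)); i=1+s[1:,4].argmax()
                                                                      ~~~~~~~~~~~~~~^^
ValueError: attempt to get argmax of an empty sequence
```

```bash
python3 - <<'E'
from m import *
w=cam('wrist')
im=w['pixels'];hsv=cv2.cvtColor(im,cv2.COLOR_RGB2HSV).astype(int);S,V=hsv[...,1],hsv[...,2]
print(im[102,180:380:6].tolist())
near=np.zeros((420,560),bool);near[20:200,190:420]=1
g=((S<85)&near).astype(np.uint8);g=cv2.morphologyEx(g,cv2.MORPH_CLOSE,np.ones((9,9)))
body=cv2.morphologyEx(g,cv2.MORPH_OPEN,cv2.getStructuringElement(2,(45,45)));r=rect(w,body,20);print('body',np.array(r))
n,l,st,ce=cv2.connectedComponentsWithStats(g);i=1+st[1:,4].argmax();ys,xs=np.nonzero(l==i)
D=plane(w,xs,ys,9)[:,:2]-np.array(r[:2]);rad=np.hypot(*D.T);a=np.degrees(np.arctan2(D[:,1],D[:,0]));k=rad>33
h,e=np.histogram(a[k],bins=36,range=(-180,180));print([(int(x),int(y)) for x,y in zip(e,h) if y])
for lo,hi in((40,48),(48,56),(54,66)):
  q=(rad>lo)&(rad<hi)&(abs(a-3)<25);print(lo,q.sum(),D[q].mean(0),np.degrees(np.arctan2(*D[q].mean(0)[::-1])))
E
```

```text
[[151, 101, 62], [149, 98, 61], [150, 100, 63], [150, 101, 63], [153, 102, 62], [159, 106, 65], [163, 108, 67], [162, 109, 67], [159, 106, 67], [160, 151, 144], [222, 215, 196], [168, 163, 148], [203, 195, 177], [198, 189, 172], [198, 190, 174], [193, 185, 169], [101, 97, 91], [199, 190, 174], [198, 189, 173], [197, 189, 173], [191, 183, 167], [154, 147, 135], [139, 138, 135], [108, 71, 43], [110, 73, 45], [114, 74, 47], [121, 80, 49], [157, 105, 64], [179, 119, 73], [173, 117, 72], [172, 116, 71], [171, 112, 72], [174, 117, 72], [175, 116, 72]]
body [ 471.8 -166.2   72.3   56.5   56.3 5434. ]
[(-180, 49), (-170, 2), (-10, 62), (0, 320), (10, 1), (170, 25)]
40 130 [43.8  2.2] 2.8641994514347267
48 73 [51.7  2.7] 2.9696906721352883
54 77 [57.8  2.8] 2.812422752197707
```

Indicator: centre (471.8,-166.2), yaw 92.9°. I turn the gripper to 92.9° over it and descend with an opening of about 72 mm.

```bash
python3 -c "
from m import *
go([(471.8,-166.2,75,92.9),(471.8,-166.2,35,92.9)])"
```

```text
at [ 455.7 -236.8  148.6] yang -15.7
[4.5, -0.2, 4.6] -1.36; [9.0, -0.4, 9.2] -2.71; [13.5, -0.7, 13.8] -4.07; [18.1, -0.9, 18.4] -5.43; [22.6, -1.1, 23.0] -6.79
[3.9, 2.3, 4.6] -1.36; [7.7, 4.7, 9.2] -2.71; [11.6, 7.0, 13.8] -4.07; [15.5, 9.4, 18.4] -5.43; [19.4, 11.7, 23.0] -6.79
[1.9, 4.1, 4.6] -1.36; [3.8, 8.2, 9.2] -2.71; [5.7, 12.3, 13.8] -4.07; [7.6, 16.4, 18.4] -5.43; [9.5, 20.5, 23.0] -6.79
[-0.7, 4.5, 4.6] -1.36; [-0.7, 4.5, 44.6] -1.36
```

Request:
servo_tool(
  plan=[
    {"delta_pos":[4.5,0,5],"spin":-1.36,"grip":0.15},
    {"delta_pos":[9,0,9],"spin":-2.7,"grip":0.15},
    {"delta_pos":[13.5,-0.7,14],"spin":-4.1,"grip":0.15},
    {"delta_pos":[18,-1,18],"spin":-5.4,"grip":0.15},
    {"delta_pos":[22.6,-1,23],"spin":-6.8,"grip":0.15},
  ],
)

```text
t: 22.28
position: [460.8, -215.2, 125.8]
tool_rot: [[-0.318, 0.948, 0.0], [0.948, 0.318, 0.0], [0.0, 0.0, -1.0]]
contact_force: [-0.3, -0.7, -0.0]
width: 72.7
grasp_force: 0.0
```

Request:
servo_tool(
  plan=[
    {"delta_pos":[4,2,5],"spin":-1.36,"grip":0.15},
    {"delta_pos":[8,5,9],"spin":-2.7,"grip":0.15},
    {"delta_pos":[12,7,14],"spin":-4.1,"grip":0.15},
    {"delta_pos":[15.5,9,18],"spin":-5.4,"grip":0.15},
    {"delta_pos":[19.4,11.7,23],"spin":-6.8,"grip":0.15},
  ],
)

```text
t: 22.7
position: [465.8, -193.3, 102.8]
tool_rot: [[-0.794, 0.608, 0.0], [0.608, 0.794, 0.0], [0.0, 0.0, -1.0]]
contact_force: [0.6, 0.4, 0.4]
width: 72.3
grasp_force: 0.0
```

Request:
servo_tool(
  plan=[
    {"delta_pos":[2,4,5],"spin":-1.36,"grip":0.15},
    {"delta_pos":[4,8,9],"spin":-2.7,"grip":0.15},
    {"delta_pos":[6,12,14],"spin":-4.1,"grip":0.15},
    {"delta_pos":[8,16,18],"spin":-5.4,"grip":0.15},
    {"delta_pos":[9.5,20.5,23],"spin":-6.8,"grip":0.15},
  ],
)

```text
t: 23.12
position: [470.9, -171.3, 79.9]
tool_rot: [[-0.998, 0.06, 0.0], [0.06, 0.998, 0.0], [-0.0, 0.0, -1.0]]
contact_force: [-0.4, -0.1, -0.1]
width: 72.7
grasp_force: 0.0
```

Request:
servo_tool(
  plan=[
    {"delta_pos":[-0.7,4.5,5],"spin":-1.36,"grip":0.15},
    {"delta_pos":[-0.7,4.5,5],"spin":-1.36,"grip":0.15},
    {"delta_pos":[-0.7,4.5,5],"spin":-1.36,"grip":0.15},
    {"delta_pos":[-0.7,4.5,5],"spin":-1.36,"grip":0.15},
    {"delta_pos":[-0.7,4.5,5],"spin":-1.36,"grip":0.15},
  ],
)

```text
t: 23.53
position: [471.9, -168.3, 75.3]
tool_rot: [[-0.999, -0.049, 0.0], [-0.049, 0.999, -0.001], [-0.0, -0.001, -1.0]]
contact_force: [0.3, 0.1, -0.7]
width: 72.8
grasp_force: 0.0
```

```bash
python3 -c "
from m import *
w=cam('wrist');cv2.imwrite('pics/w12.png',w['pixels'][:,:,::-1]);print(get_state()['width'])
im=w['pixels'];S=cv2.cvtColor(im,cv2.COLOR_RGB2HSV)[...,1];c=proj(w,(471.8,-166.2,20))[0]
near=np.zeros((420,560),bool);near[int(c[1])-75:int(c[1])+75,int(c[0])-85:int(c[0])+85]=1
g=cv2.morphologyEx(((S<85)&near).astype(np.uint8),cv2.MORPH_CLOSE,np.ones((9,9)))
print(c,np.array(rect(w,cv2.morphologyEx(g,cv2.MORPH_OPEN,cv2.getStructuringElement(2,(61,61))),20)))
go([(471.8,-166.2,5,92.9)])"
```

```text
72.5118647591486
[283.6 234.5] [ 470.9 -166.1  -42.2   57.6   57.4 7626. ]
at [ 471.9 -168.4   75.2] yang 92.8
[-0.0, 1.1, 35.1] -0.01; [-0.0, 2.2, 70.2] -0.02
```

Request:
servo_tool(
  plan=[
    {"delta_pos":[0.4,2.2,20],"spin":0,"grip":0.15},
    {"delta_pos":[0.4,2.2,45],"spin":0,"grip":0.15},
    {"delta_pos":[0.4,2.2,70],"spin":0,"grip":0.15},
    {"delta_pos":[0.4,2.2,70],"spin":0,"grip":0.15},
    {"delta_pos":[0.4,2.2,70],"spin":0,"grip":0.15},
  ],
)

```text
t: 24.0
position: [470.5, -165.7, 4.7]
tool_rot: [[-0.999, -0.051, -0.002], [-0.051, 0.999, 0.0], [0.002, 0.0, -1.0]]
contact_force: [0.9, 0.0, 0.1]
width: 72.8
grasp_force: 0.0
```

Request:
servo_tool(
  plan=[
    {"delta_pos":[0,0,0],"spin":0,"grip":0.5},
    {"delta_pos":[0,0,0],"spin":0,"grip":0.7},
    {"delta_pos":[0,0,0],"spin":0,"grip":1},
    {"delta_pos":[0,0,0],"spin":0,"grip":1},
    {"delta_pos":[0,0,0],"spin":0,"grip":1},
  ],
  newtons=45,
)

```text
t: 24.42
position: [472.2, -166.1, 6.7]
tool_rot: [[-0.999, -0.051, 0.002], [-0.051, 0.999, -0.001], [-0.002, -0.001, -1.0]]
contact_force: [-1.5, 1.2, 6.7]
width: 54.9
grasp_force: 46.7
```

```bash
python3 -c "
from m import *
s=get_state();print(s['contact_force'])
go([(471,-166,110,92.9),(570,60,110,-15.8),(612,177.3,80,-15.8)])"
```

```text
[-1.5  1.2  6.7]
at [ 472.2 -166.1    6.7] yang 92.9
[0.3, 0.0, -34.4] -0.00; [0.6, 0.1, -68.8] -0.00; [1.0, 0.1, -103.3] -0.00; [-5.9, 13.9, -103.3] 1.36; [-12.8, 27.7, -103.3] 2.72
[-3.5, 15.0, 0.0] 1.36; [-6.9, 30.1, 0.0] 2.72; [-10.4, 45.1, 0.0] 4.08; [-13.8, 60.1, 0.0] 5.43; [-17.3, 75.1, 0.0] 6.79
[5.5, 14.4, 0.0] 1.36; [11.1, 28.8, 0.0] 2.72; [16.6, 43.2, 0.0] 4.08; [22.1, 57.6, 0.0] 5.44; [27.6, 72.0, 0.0] 6.79
[12.6, 8.9, 0.0] 1.36; [25.3, 17.7, 0.0] 2.72; [37.9, 26.6, 0.0] 4.08; [50.5, 35.4, 0.0] 5.43; [77.2, 51.5, 7.5] 5.44
[31.1, 2.1, 7.5] -0.00; [62.2, 4.2, 15.0] -0.00; [93.2, 6.4, 22.5] -0.00
```

Request:
servo_tool(
  plan=[
    {"delta_pos":[0,0,-25],"spin":0,"grip":1},
    {"delta_pos":[0.6,0,-60],"spin":0,"grip":1},
    {"delta_pos":[1,0,-100],"spin":0,"grip":1},
    {"delta_pos":[-6,14,-103],"spin":1.36,"grip":1},
    {"delta_pos":[-13,28,-103],"spin":2.72,"grip":1},
  ],
)

```text
t: 24.83
position: [484.8, -139.2, 111.6]
tool_rot: [[-0.981, 0.194, 0.006], [0.194, 0.981, -0.002], [-0.007, -0.001, -1.0]]
contact_force: [0.6, 1.0, -2.3]
width: 55.0
grasp_force: 49.0
```

Request:
servo_tool(
  plan=[
    {"delta_pos":[-3.5,15,0],"spin":1.36,"grip":1},
    {"delta_pos":[-7,30,0],"spin":2.72,"grip":1},
    {"delta_pos":[-10,45,0],"spin":4.08,"grip":1},
    {"delta_pos":[-14,60,0],"spin":5.43,"grip":1},
    {"delta_pos":[-17,75,0],"spin":6.8,"grip":1},
  ],
)

```text
t: 25.25
position: [514.1, -66.1, 109.2]
tool_rot: [[-0.707, 0.707, 0.002], [0.707, 0.707, -0.0], [-0.001, 0.001, -1.0]]
contact_force: [-0.4, 0.5, -2.5]
width: 54.8
grasp_force: 48.9
```

Request:
servo_tool(
  plan=[
    {"delta_pos":[5.5,14,0],"spin":1.36,"grip":1},
    {"delta_pos":[11,29,0],"spin":2.72,"grip":1},
    {"delta_pos":[17,43,0],"spin":4.08,"grip":1},
    {"delta_pos":[22,58,0],"spin":5.43,"grip":1},
    {"delta_pos":[28,72,0],"spin":6.8,"grip":1},
  ],
)

```text
t: 25.67
position: [544.8, 5.0, 109.2]
tool_rot: [[-0.191, 0.982, 0.002], [0.982, 0.191, 0.001], [0.0, 0.002, -1.0]]
contact_force: [0.9, -0.6, -2.2]
width: 54.4
grasp_force: 48.9
```

Request:
servo_tool(
  plan=[
    {"delta_pos":[13,9,0],"spin":1.36,"grip":1},
    {"delta_pos":[25,18,0],"spin":2.72,"grip":1},
    {"delta_pos":[38,27,0],"spin":4.08,"grip":1},
    {"delta_pos":[50.5,35,0],"spin":5.4,"grip":1},
    {"delta_pos":[77,51.5,7.5],"spin":5.4,"grip":1},
  ],
)

```text
t: 26.08
position: [580.4, 87.2, 102.5]
tool_rot: [[0.28, 0.96, 0.002], [0.96, -0.28, -0.002], [-0.001, 0.003, -1.0]]
contact_force: [1.3, -1.4, -2.3]
width: 54.9
grasp_force: 48.9
```

Request:
servo_tool(
  plan=[
    {"delta_pos":[10,1,5],"spin":0,"grip":1},
    {"delta_pos":[10,1,12],"spin":0,"grip":1},
    {"delta_pos":[10,1,12],"spin":0,"grip":1},
    {"delta_pos":[10,1,12],"spin":0,"grip":1},
    {"delta_pos":[10,1,12],"spin":0,"grip":1},
  ],
)

```text
t: 26.5
position: [582.9, 97.4, 88.7]
tool_rot: [[0.272, 0.962, -0.0], [0.962, -0.272, -0.001], [-0.001, 0.0, -1.0]]
contact_force: [-0.2, -0.4, -1.4]
width: 54.5
grasp_force: 48.9
```

```bash
python3 - <<'E'
from m import *
w=cam('wrist');s=get_state();p=s['position'];T=s['tool_rot'];print(p,s['width'],s['contact_force'])
import pickle;pickle.dump((w,s),open('w13.pkl','wb'))
im=w['pixels'];hsv=cv2.cvtColor(im,cv2.COLOR_RGB2HSV);S,V=hsv[...,1],hsv[...,2]
c=proj(w,p+T@np.array([0,0,6.7-20]))[0];print('dial expected',c)
near=np.zeros((420,560),bool);near[int(c[1])-130:int(c[1])+125,int(c[0])-110:int(c[0])+110]=1
g=((S<70)&(V>130)&near).astype(np.uint8);g=cv2.morphologyEx(g,cv2.MORPH_CLOSE,np.ones((9,9)))
b=cv2.morphologyEx(g,cv2.MORPH_OPEN,cv2.getStructuringElement(2,(121,121)))
r=rect(w,b,p[2]+13.3);print('dial',np.array(r),'in tool',T[:2,:2].T@(np.array(r[:2])-p[:2]))
print(im.mean(2)[int(c[1])-130:int(c[1])+126:3,int(c[0])].astype(int).tolist())
print(im.mean(2)[int(c[1]),int(c[0])-130:int(c[0])+131:3].astype(int).tolist())
go([(612,177.3,80,-15.8)])
E
```

```text
[583.1  97.5  88.8] 54.79602492200642 [-0.5 -0.5 -1.7]
dial expected [278.9 297.5]
dial [  585.4    99.     71.4    58.6    52.1 14198. ] in tool [2.1 1.8]
[91, 91, 91, 91, 91, 91, 91, 90, 91, 86, 73, 85, 94, 94, 94, 93, 94, 93, 99, 182, 183, 199, 198, 200, 248, 250, 250, 250, 250, 249, 248, 247, 247, 247, 247, 247, 247, 254, 253, 254, 254, 255, 127, 108, 106, 254, 254, 254, 254, 254, 254, 254, 254, 254, 254, 254, 242, 239, 238, 239, 235, 231, 233, 194, 181, 168, 169, 168, 170, 169, 169, 124, 71, 71, 73, 73, 88, 173, 54, 49, 45, 49, 53, 50, 52]
[121, 118, 119, 121, 120, 117, 86, 58, 58, 56, 70, 188, 187, 187, 188, 185, 49, 33, 22, 23, 21, 116, 124, 112, 122, 130, 198, 239, 238, 253, 254, 254, 254, 254, 254, 254, 254, 254, 254, 254, 254, 254, 254, 106, 112, 108, 255, 254, 254, 254, 254, 254, 254, 254, 254, 254, 254, 254, 254, 186, 159, 160, 160, 158, 153, 223, 233, 179, 32, 37, 35, 44, 58, 187, 187, 187, 186, 178, 52, 54, 55, 53, 99, 110, 110, 111, 112]
at [583.1  97.5  88.8] yang -15.8
[28.2, 2.0, 2.9] 0.00; [56.5, 4.1, 5.9] 0.00; [84.7, 6.1, 8.8] 0.00
```

```bash
python3 - <<'E'
from m import *
import pickle
w,s=pickle.load(open('w13.pkl','rb'));p=s['position'];T=s['tool_rot'];im=w['pixels'].astype(int).mean(2)
g=lambda u,v,z:(T[:2,:2].T@(plane(w,u,v,z)[0,:2]-p[:2])).round(1)
for u in (265,279,293):
  c=im[:,u];print(u,c[216:246].astype(int).tolist(),c[345:384].astype(int).tolist())
for v in (222,224,226,237,239,352,354,356,376,378,380):print(v,g(279,v,p[2]+13.3),end=' ')
E
```

```text
265 [19, 54, 126, 180, 196, 195, 191, 192, 194, 194, 193, 192, 191, 194, 198, 203, 204, 203, 203, 203, 204, 200, 206, 228, 245, 247, 247, 247, 247, 248] [254, 254, 251, 240, 233, 233, 234, 235, 234, 219, 191, 182, 183, 183, 182, 183, 183, 183, 182, 181, 182, 181, 180, 181, 181, 181, 179, 180, 179, 171, 158, 154, 155, 156, 156, 155, 149, 132, 111]
279 [93, 93, 92, 92, 92, 96, 129, 166, 181, 181, 181, 181, 185, 193, 197, 196, 196, 196, 196, 195, 196, 191, 183, 179, 178, 179, 177, 175, 168, 168] [137, 140, 143, 153, 192, 228, 233, 233, 233, 233, 222, 187, 171, 195, 219, 209, 184, 171, 165, 164, 165, 166, 166, 166, 167, 167, 167, 166, 166, 167, 166, 167, 168, 167, 157, 123, 80, 69, 70]
293 [26, 53, 80, 98, 115, 149, 171, 172, 172, 173, 173, 171, 172, 181, 197, 205, 204, 204, 204, 204, 204, 203, 211, 232, 246, 247, 247, 247, 247, 247] [254, 254, 253, 241, 234, 234, 234, 234, 235, 226, 196, 170, 167, 167, 170, 170, 170, 170, 170, 171, 172, 172, 172, 170, 165, 158, 151, 150, 150, 150, 150, 150, 150, 150, 151, 151, 148, 131, 103]
222 [31.5  0. ] 224 [30.7  0. ] 226 [30.  0.] 237 [25.6  0. ] 239 [24.8  0. ] 352 [-25.6   0.1] 354 [-26.6   0.1] 356 [-27.6   0.1] 376 [-37.7   0.1] 378 [-38.8   0.1] 380 [-39.8   0.1]
```

Held dial centre: tool x +0.75, y 0. The same picture has the round cutout right under the camera, so I refine its position from it.

```bash
python3 - <<'E'
from m import *
import pickle
w,s=pickle.load(open('w13.pkl','rb'));im=w['pixels'];hsv=cv2.cvtColor(im,cv2.COLOR_RGB2HSV);S,V=hsv[...,1],hsv[...,2]
Y=np.radians(-15.8);M=np.array([[np.cos(Y),np.sin(Y)],[-np.sin(Y),np.cos(Y)]]);e=np.array([612,177.3])
c=proj(w,(*e,26))[0];print('exp px',c,'cam case',M@(w['position'][:2]-e))
m=((S<75)&(V>60)).astype(np.uint8);m[212:]=0
n,l,st,ce=cv2.connectedComponentsWithStats(m);i=l[int(c[1]),int(c[0])];print(st[i])
m=(l==i)
r=m[int(c[1])].nonzero()[0];print('row ext',r.min(),r.max())
for v in range(int(c[1])-90,212,9):
  if 0<=v:
    x=m[v].nonzero()[0]
    if len(x): 
      a=[M@(plane(w,u,v,z)[0,:2]-e) for u,z in((x.min()-.5,26),(x.max()+.5,26))];print(v,a[0],a[1],'mid',(a[0][0]+a[1][0])/2)
E
```

```text
exp px [290.9  77.8] cam case [-6.  -8.2]
[  237     0   108   212 13459]
row ext 239 342
5 [-7.5 33.9] [ 6.9 33.9] mid -0.30161227985958217
14 [-12.   29.9] [11.9 29.9] mid -0.011207266223322243
23 [-16.5  25.8] [16.1 25.9] mid -0.2176858348317623
32 [-21.6  21.7] [21.3 21.8] mid -0.1746487490985622
41 [-25.3  17.6] [25.  17.6] mid -0.13110618734636148
50 [-27.4  13.3] [27.2 13.4] mid -0.08714152466646397
59 [-27.    9.1] [27.   9.1] mid -0.04296156446692123
68 [-27.2   4.8] [26.7  4.8] mid -0.257067687412567
77 [-27.3   0.4] [26.9  0.4] mid -0.2133680933734894
86 [-26.9  -4.1] [27.1 -4. ] mid 0.09340039541968714
95 [-27.1  -8.6] [26.8 -8.5] mid -0.12422518359517554
104 [-27.8 -13.2] [ 27.6 -13.1] mid -0.0785949599967477
113 [-25.2 -17.8] [ 25.2 -17.7] mid -0.03280129193943182
122 [-21.  -22.5] [ 21.1 -22.4] mid 0.013479859772667524
131 [-14.6 -27.3] [ 14.7 -27.2] mid 0.06032918434047385
140 [ -7.6 -32.1] [  6.7 -32.1] mid -0.4396704221058094
149 [ -7.6 -37. ] [  6.8 -37. ] mid -0.3947725410348646
158 [ -7.6 -42. ] [  6.9 -42. ] mid -0.349218073785158
167 [ -7.6 -47. ] [  7. -47.] mid -0.302992511402417
176 [ -7.6 -52.2] [  7.1 -52.1] mid -0.25608091427676305
185 [ -7.6 -57.4] [  7.2 -57.4] mid -0.2084678960450046
194 [ -7.6 -62.7] [  6.7 -62.6] mid -0.4463800190134082
203 [-12.2 -68. ] [ -0.7 -68. ] mid -6.455896944131722
```

The cutout matches (611.8,177.3) with the yaw right. I move over it and lower.

Request:
servo_tool(
  plan=[
    {"delta_pos":[28,2,3],"spin":0,"grip":1},
    {"delta_pos":[56,4,6],"spin":0,"grip":1},
    {"delta_pos":[78,5.5,14],"spin":0,"grip":1},
    {"delta_pos":[84,6,22],"spin":0,"grip":1},
    {"delta_pos":[84,6,30],"spin":0,"grip":1},
  ],
)

```text
t: 26.97
position: [611.9, 180.5, 58.5]
tool_rot: [[0.268, 0.963, 0.001], [0.963, -0.268, 0.002], [0.002, 0.001, -1.0]]
contact_force: [-0.1, -0.9, -1.4]
width: 54.6
grasp_force: 49.0
```

Request:
servo_tool(
  plan=[
    {"delta_pos":[0,0,0],"spin":0,"grip":1},
    {"delta_pos":[0,0,5],"spin":0,"grip":1},
    {"delta_pos":[0,0,8],"spin":0,"grip":1},
    {"delta_pos":[0,0,8],"spin":0,"grip":1},
    {"delta_pos":[0,0,8],"spin":0,"grip":1},
  ],
)

```text
t: 27.38
position: [611.5, 177.3, 50.5]
tool_rot: [[0.271, 0.963, -0.0], [0.963, -0.271, -0.0], [-0.0, -0.0, -1.0]]
contact_force: [-0.1, -1.3, -1.3]
width: 54.6
grasp_force: 49.0
```

```bash
python3 -c "
from m import *
s=get_state();print(s['contact_force']);go([(611.6,176.6,41,-15.8)])"
```

```text
[-0.1 -1.3 -1.3]
at [611.5 177.3  50.5] yang -15.7
[-0.7, 0.3, 9.5] 0.01
```

Request:
servo_tool(
  plan=[
    {"delta_pos":[-0.5,0.2,3],"spin":0,"grip":1},
    {"delta_pos":[-0.5,0.2,6],"spin":0,"grip":1},
    {"delta_pos":[-0.5,0.2,8],"spin":0,"grip":1},
    {"delta_pos":[-0.5,0.2,8],"spin":0,"grip":1},
    {"delta_pos":[-0.5,0.2,8],"spin":0,"grip":1},
  ],
)

```text
t: 27.8
position: [611.5, 177.8, 42.2]
tool_rot: [[0.27, 0.963, -0.0], [0.963, -0.27, -0.0], [-0.0, -0.0, -1.0]]
contact_force: [0.7, -0.8, -0.9]
width: 55.0
grasp_force: 49.0
```

Request:
servo_tool(
  plan=[
    {"delta_pos":[0,0,1],"spin":0,"grip":1},
    {"delta_pos":[0,0,2],"spin":0,"grip":1},
    {"delta_pos":[0,0,2],"spin":0,"grip":1},
  ],
)

```text
t: 28.05
position: [611.7, 177.9, 40.4]
tool_rot: [[0.27, 0.963, 0.0], [0.963, -0.27, 0.0], [0.0, 0.0, -1.0]]
contact_force: [-0.1, -0.1, -1.6]
width: 54.7
grasp_force: 49.0
```

Request:
servo_tool(
  plan=[
    {"delta_pos":[-1.2,0,0],"spin":0,"grip":1},
    {"delta_pos":[-1.2,0,0.5],"spin":0,"grip":1},
    {"delta_pos":[-1.2,0,1],"spin":0,"grip":1},
    {"delta_pos":[-1.2,0,1],"spin":0,"grip":1},
  ],
)

```text
t: 28.38
position: [611.5, 176.9, 39.8]
tool_rot: [[0.27, 0.963, 0.0], [0.963, -0.27, 0.0], [0.0, 0.0, -1.0]]
contact_force: [-1.0, 0.4, 1.6]
width: 54.9
grasp_force: 49.4
```

Request:
servo_tool(
  plan=[
    {"delta_pos":[0,0,1],"spin":0,"grip":1},
    {"delta_pos":[0,0,1],"spin":0,"grip":1},
    {"delta_pos":[0,0,1],"spin":0,"grip":1},
  ],
)

```text
t: 28.63
position: [611.5, 176.9, 38.7]
tool_rot: [[0.27, 0.963, 0.0], [0.963, -0.27, 0.0], [0.0, 0.0, -1.0]]
contact_force: [-0.5, 0.1, 4.3]
width: 55.0
grasp_force: 49.5
```

Request:
servo_tool(
  plan=[
    {"delta_pos":[0,0,0],"spin":0,"grip":0.15},
    {"delta_pos":[0,0,0],"spin":0,"grip":0.15},
    {"delta_pos":[0,0,0],"spin":0,"grip":0.15},
    {"delta_pos":[0,0,-15],"spin":0,"grip":0.15},
    {"delta_pos":[0,0,-32],"spin":0,"grip":0.15},
  ],
)

```text
t: 29.05
position: [610.2, 176.2, 70.2]
tool_rot: [[0.27, 0.963, -0.003], [0.963, -0.27, -0.001], [-0.002, -0.002, -1.0]]
contact_force: [-0.2, 0.6, 0.7]
width: 72.5
grasp_force: 0.0
```

Request:
servo_tool(
  plan=[
    {"delta_pos":[0.5,0.2,0],"spin":0,"grip":1},
    {"delta_pos":[0.5,0.2,0],"spin":0,"grip":1},
    {"delta_pos":[0.5,0.2,0],"spin":0,"grip":1},
    {"delta_pos":[0.5,0.2,0],"spin":0,"grip":1},
    {"delta_pos":[0.5,0.2,0],"spin":0,"grip":1},
  ],
)

```text
t: 29.47
position: [611.0, 176.8, 69.7]
tool_rot: [[0.27, 0.963, -0.001], [0.963, -0.27, -0.001], [-0.001, -0.001, -1.0]]
contact_force: [-0.0, -0.1, -0.6]
width: 11.8
grasp_force: 0.0
```

Request:
servo_tool(
  plan=[
    {"delta_pos":[0,0,0],"spin":0,"grip":1},
    {"delta_pos":[0,0,0],"spin":0,"grip":1},
    {"delta_pos":[0,0,5],"spin":0,"grip":1},
    {"delta_pos":[0,0,10],"spin":0,"grip":1},
    {"delta_pos":[0,0,14],"spin":0,"grip":1},
  ],
)

```text
t: 29.88
position: [611.3, 177.0, 55.6]
tool_rot: [[0.27, 0.963, -0.001], [0.963, -0.27, -0.0], [-0.0, -0.001, -1.0]]
contact_force: [0.2, -1.1, 0.6]
width: 0.0
grasp_force: 0.0
```

```bash
python3 -c "
from m import *
s=get_state();print(s['contact_force'],s['width']);go([(611.8,177.3,53,-15.8)])"
```

```text
[ 0.2 -1.1  0.6] 0.019075722750404468
at [611.3 177.   55.6] yang -15.7
[0.5, 0.4, 2.6] 0.03
```

Home is at TCP z = 46.

Request:
servo_tool(
  plan=[
    {"delta_pos":[0.5,0.4,2],"spin":0,"grip":1},
    {"delta_pos":[0.5,0.4,4],"spin":0,"grip":1},
    {"delta_pos":[0.5,0.4,6],"spin":0,"grip":1},
    {"delta_pos":[0.5,0.4,6],"spin":0,"grip":1},
  ],
)

```text
t: 30.22
position: [610.9, 177.9, 50.1]
tool_rot: [[0.27, 0.963, -0.002], [0.963, -0.27, -0.0], [-0.001, -0.002, -1.0]]
contact_force: [-2.9, 0.4, 3.3]
width: -0.3
grasp_force: 1.8
```

Request:
servo_tool(
  plan=[
    {"delta_pos":[0,0,1],"spin":0,"grip":1},
    {"delta_pos":[0,0,2],"spin":0,"grip":1},
    {"delta_pos":[0,0,3],"spin":0,"grip":1},
    {"delta_pos":[0,0,3],"spin":0,"grip":1},
  ],
)

```text
t: 30.55
position: [611.7, 178.1, 48.9]
tool_rot: [[0.27, 0.963, -0.001], [0.963, -0.27, 0.0], [0.0, -0.001, -1.0]]
contact_force: [-6.2, -1.2, 12.2]
width: 0.1
grasp_force: 6.4
```

Request:
servo_tool(
  plan=[
    {"delta_pos":[0,0,1],"spin":0,"grip":1},
    {"delta_pos":[0,0,1.5],"spin":0,"grip":1},
    {"delta_pos":[0,0,1.5],"spin":0,"grip":1},
  ],
)

```text
t: 30.8
position: [612.4, 177.8, 46.6]
tool_rot: [[0.27, 0.963, 0.001], [0.963, -0.27, 0.0], [0.001, 0.001, -1.0]]
contact_force: [0.9, -0.3, -0.4]
width: 0.3
grasp_force: 0.0
```

Request:
servo_tool(
  plan=[
    {"delta_pos":[0,0,1],"spin":0,"grip":1},
    {"delta_pos":[0,0,1.5],"spin":0,"grip":1},
    {"delta_pos":[0,0,1.5],"spin":0,"grip":1},
  ],
)

```text
t: 31.05
position: [612.7, 177.7, 46.2]
tool_rot: [[0.27, 0.963, 0.001], [0.963, -0.27, 0.0], [0.0, 0.001, -1.0]]
contact_force: [-5.9, -1.4, 13.6]
width: -0.2
grasp_force: 6.9
```

Request:
servo_tool(
  plan=[
    {"delta_pos":[0,0,0.7],"spin":0,"grip":1},
    {"delta_pos":[0,0,0.7],"spin":0,"grip":1},
  ],
)

```text
t: 31.22
position: [612.7, 177.8, 46.1]
tool_rot: [[0.27, 0.963, 0.001], [0.963, -0.27, 0.0], [0.0, 0.001, -1.0]]
contact_force: [-7.5, -2.0, 23.0]
width: -0.4
grasp_force: 11.4
```

Stiff at z = 46.1 = 26 + 20, so the indicator is home and all three tools are seated. For the lid I rise, cross over its top edge and come down behind it. In tool axes, x is along case +y and y along case +x.

Request:
servo_tool(
  plan=[
    {"delta_pos":[-10,0,-35],"spin":0,"grip":1},
    {"delta_pos":[-30,-10,-74],"spin":0,"grip":1},
    {"delta_pos":[-40,-20,-114],"spin":0,"grip":1},
    {"delta_pos":[-40,-30,-153],"spin":0,"grip":1},
    {"delta_pos":[-40,-40,-192],"spin":0,"grip":1},
  ],
)

```text
t: 31.63
position: [562.6, 148.1, 236.2]
tool_rot: [[0.272, 0.962, 0.0], [0.962, -0.272, -0.001], [-0.001, 0.0, -1.0]]
contact_force: [0.5, 0.6, 0.1]
width: 0.2
grasp_force: 0.0
```

Request:
servo_tool(
  plan=[
    {"delta_pos":[0,-10,-38],"spin":0,"grip":1},
    {"delta_pos":[0,-10,-65],"spin":0,"grip":1},
    {"delta_pos":[30,-20,-65],"spin":0,"grip":1},
    {"delta_pos":[65,-30,-65],"spin":0,"grip":1},
    {"delta_pos":[100,-41,-65],"spin":0,"grip":1},
  ],
)

```text
t: 32.05
position: [551.6, 257.3, 300.6]
tool_rot: [[0.273, 0.962, 0.002], [0.962, -0.273, 0.0], [0.001, 0.002, -1.0]]
contact_force: [0.0, 0.3, -0.8]
width: -0.3
grasp_force: 0.0
```

Request:
servo_tool(
  plan=[
    {"delta_pos":[38,0,0],"spin":0,"grip":1},
    {"delta_pos":[76,0,0],"spin":0,"grip":1},
    {"delta_pos":[106,0,0],"spin":0,"grip":1},
    {"delta_pos":[106,0,0],"spin":0,"grip":1},
    {"delta_pos":[106,0,0],"spin":0,"grip":1},
  ],
)

```text
t: 32.47
position: [578.8, 361.1, 298.6]
tool_rot: [[0.267, 0.964, -0.001], [0.964, -0.267, 0.0], [0.0, -0.001, -1.0]]
contact_force: [-0.2, -0.6, -0.7]
width: -0.0
grasp_force: 0.0
```

```bash
cat >> m.py <<'E'
def case(p):
    Y=np.radians(-15.8);M=np.array([[np.cos(Y),np.sin(Y)],[-np.sin(Y),np.cos(Y)]]);return np.r_[M@(np.array(p[:2])-[531,186.5]),p[2]]
E
python3 - <<'E'
from m import *
s=get_state();print(case(s['position']),s['contact_force'],s['joint_pos'])
t=cam('top')
im=t['pixels'];hsv=cv2.cvtColor(im,cv2.COLOR_RGB2HSV);H,S,V=hsv[...,0],hsv[...,1],hsv[...,2]
o=((H<12)&(S>190)&(V>60)&win(im.shape,85,170,330,380)).astype(np.uint8)
ys,xs=np.nonzero(o)
for v in (200,220,300,325):
  q=xs[ys==int(v/1.42)];print(v,q.min()*1.42,q.max()*1.42)
E
```

```text
[ -1.6 181.  298.6] [-0.2 -0.6 -0.7] [-0.5  0.6 -0.3  1.4  0.1  1.3 -1. ]Traceback (most recent call last):
  File "<stdin>", line 8, in <module>
    return umr_minimum(a, axis, None, out, keepdims, initial, where)
ValueError: zero-size array to reduction operation minimum which has no identity
```

Request:
servo_tool(
  plan=[
    {"delta_pos":[0,0,28],"spin":0,"grip":1},
    {"delta_pos":[0,0,56],"spin":0,"grip":1},
    {"delta_pos":[0,0,84],"spin":0,"grip":1},
    {"delta_pos":[0,0,84],"spin":0,"grip":1},
    {"delta_pos":[0,0,84],"spin":0,"grip":1},
  ],
)

```text
t: 32.93
position: [579.1, 356.8, 215.0]
tool_rot: [[0.272, 0.962, -0.002], [0.962, -0.272, -0.002], [-0.003, -0.001, -1.0]]
contact_force: [0.4, 0.1, 0.8]
width: -0.2
grasp_force: 0.0
```

```bash
python3 - <<'E'
from m import *
s=get_state();c=case(s['position']);print(c,s['contact_force'])
r=185;b=c[1:]
th=np.r_[np.arange(1.75,0.05,-.11),0.04]
for i in range(0,len(th),5):
  row=[(100-r*np.cos(t)+16*np.sin(t)+11,36.5+r*np.sin(t)+16*np.cos(t)) for t in th[i:i+5]]
  print(th[i].round(2),[[round(y-b[0]),round(-(z-b[1]))] for y,z in row]); b=row[-1]
E
```

```text
[ -0.1 177.  215. ] [0.4 0.1 0.8]
1.75 [[-17, -1], [-37, -5], [-58, -7], [-78, -7], [-98, -4]]
1.2 [[-20, 5], [-39, 11], [-58, 20], [-75, 31], [-91, 44]]
0.65 [[-15, 14], [-27, 30], [-38, 47], [-48, 66], [-55, 85]]
0.1 [[-5, 20], [-7, 31]]
```

Request:
servo_tool(
  plan=[
    {"delta_pos":[-17,0,0],"spin":0,"grip":1},
    {"delta_pos":[-37,0,-3],"spin":0,"grip":1},
    {"delta_pos":[-58,0,-6],"spin":0,"grip":1},
    {"delta_pos":[-78,0,-6],"spin":0,"grip":1},
    {"delta_pos":[-98,0,-4],"spin":0,"grip":1},
  ],
)

```text
t: 33.35
position: [554.1, 265.1, 223.4]
tool_rot: [[0.271, 0.963, 0.005], [0.963, -0.271, 0.003], [0.005, 0.004, -1.0]]
contact_force: [0.5, 2.3, -0.3]
width: 0.2
grasp_force: 0.8
```

Request:
servo_tool(
  plan=[
    {"delta_pos":[-20,0,5],"spin":0,"grip":1},
    {"delta_pos":[-39,0,11],"spin":0,"grip":1},
    {"delta_pos":[-58,0,20],"spin":0,"grip":1},
    {"delta_pos":[-75,0,31],"spin":0,"grip":1},
    {"delta_pos":[-91,0,44],"spin":0,"grip":1},
  ],
)

```text
t: 33.77
position: [530.4, 176.5, 179.0]
tool_rot: [[0.271, 0.962, 0.006], [0.962, -0.271, 0.002], [0.003, 0.006, -1.0]]
contact_force: [0.2, -0.2, 1.4]
width: -0.2
grasp_force: 0.6
```

```bash
python3 - <<'E'
from m import *
s=get_state();c=case(s['position']);print(c,s['contact_force'])
r=185;b=c[1:]
th=np.arange(0.76,-.01,-.075)
for i in range(0,len(th),5):
  row=[(100-r*np.cos(t)+16*np.sin(t)+11,36.5+r*np.sin(t)+16*np.cos(t)) for t in th[i:i+5]]
  print(th[i].round(2),[[round(y-b[0]),round(-(z-b[1]))] for y,z in row]); b=row[-1]
w=cam('wrist');hsv=cv2.cvtColor(w['pixels'],cv2.COLOR_RGB2HSV);o=(hsv[...,0]<14)&(hsv[...,1]>190)
ys,xs=np.nonzero(o);print(o.sum(),[ (v,xs[ys==v].min(),xs[ys==v].max()) for v in range(0,420,60) if (ys==v).any()])
E
```

```text
[  2.2  -9.8 179. ] [ 0.2 -0.2  1.4]
0.76 [[-2, 3], [-12, 13], [-22, 23], [-30, 34], [-38, 46]]
0.39 [[-7, 12], [-13, 25], [-18, 38], [-21, 51], [-24, 65]]
0.01 [[-2, 14]]
121765 [(60, np.int64(66), np.int64(476)), (120, np.int64(42), np.int64(498)), (180, np.int64(19), np.int64(521)), (240, np.int64(24), np.int64(543)), (300, np.int64(4), np.int64(331))]
```

The lid follows the finger, filling the wrist view with orange and a light contact force. I continue down the arc.

Request:
servo_tool(
  plan=[
    {"delta_pos":[-2,0,3],"spin":0,"grip":1},
    {"delta_pos":[-12,0,13],"spin":0,"grip":1},
    {"delta_pos":[-22,0,23],"spin":0,"grip":1},
    {"delta_pos":[-30,0,34],"spin":0,"grip":1},
    {"delta_pos":[-38,0,46],"spin":0,"grip":1},
  ],
)

```text
t: 34.23
position: [520.1, 142.0, 131.7]
tool_rot: [[0.269, 0.963, 0.005], [0.963, -0.269, 0.002], [0.003, 0.004, -1.0]]
contact_force: [-0.2, 0.3, -0.1]
width: 0.1
grasp_force: 0.4
```

Request:
servo_tool(
  plan=[
    {"delta_pos":[-7,0,12],"spin":0,"grip":1},
    {"delta_pos":[-13,0,25],"spin":0,"grip":1},
    {"delta_pos":[-18,0,38],"spin":0,"grip":1},
    {"delta_pos":[-21,0,51],"spin":0,"grip":1},
    {"delta_pos":[-22,0,58],"spin":0,"grip":1},
  ],
)

```text
t: 34.65
position: [513.3, 120.0, 72.2]
tool_rot: [[0.27, 0.963, 0.002], [0.963, -0.27, 0.001], [0.001, 0.002, -1.0]]
contact_force: [-0.6, 0.1, 0.6]
width: 0.1
grasp_force: 0.3
```

Request:
servo_tool(
  plan=[
    {"delta_pos":[0,0,0],"spin":0,"grip":1},
    {"delta_pos":[0,0,0],"spin":0,"grip":1},
  ],
)

```text
t: 34.82
position: [513.0, 120.4, 72.6]
tool_rot: [[0.27, 0.963, 0.001], [0.963, -0.27, 0.001], [0.001, 0.001, -1.0]]
contact_force: [-0.0, -0.3, -0.2]
width: 0.0
grasp_force: 0.0
```

```bash
python3 - <<'E'
from m import *
s=get_state();c=case(s['position']);print(c,s['contact_force'])
E
```

```text
[  0.6 -68.5  72.6] [-0.  -0.3 -0.2]
```

Request:
servo_tool(
  plan=[
    {"delta_pos":[-1,0,4],"spin":0,"grip":1},
    {"delta_pos":[-2,0,8],"spin":0,"grip":1},
    {"delta_pos":[-3,0,12],"spin":0,"grip":1},
    {"delta_pos":[-3,0,16],"spin":0,"grip":1},
    {"delta_pos":[-3,0,18],"spin":0,"grip":1},
  ],
)

```text
t: 35.23
position: [510.9, 116.2, 53.2]
tool_rot: [[0.27, 0.963, -0.001], [0.963, -0.27, -0.0], [-0.0, -0.0, -1.0]]
contact_force: [0.5, -0.2, 0.4]
width: 0.0
grasp_force: 0.2
```

Request:
servo_tool(
  plan=[
    {"delta_pos":[0,0,1],"spin":0,"grip":1},
    {"delta_pos":[0,0,2],"spin":0,"grip":1},
    {"delta_pos":[0,0,2],"spin":0,"grip":1},
  ],
)

```text
t: 35.48
position: [510.9, 116.2, 52.5]
tool_rot: [[0.27, 0.963, -0.001], [0.963, -0.27, -0.001], [-0.001, -0.0, -1.0]]
contact_force: [-3.8, -2.1, 11.9]
width: 0.1
grasp_force: 5.9
```

Stiff at z = 52.5, exactly the shut roof height. I press once more lightly, retreat and check the roof in a picture by numbers.

Request:
servo_tool(
  plan=[
    {"delta_pos":[0,0,0.6],"spin":0,"grip":1},
    {"delta_pos":[0,0,0.6],"spin":0,"grip":1},
  ],
)

```text
t: 35.65
position: [511.0, 116.2, 52.4]
tool_rot: [[0.27, 0.963, -0.001], [0.963, -0.27, -0.001], [-0.001, -0.0, -1.0]]
contact_force: [-5.1, -0.5, 18.2]
width: -0.2
grasp_force: 9.2
```

Request:
servo_tool(
  plan=[
    {"delta_pos":[0,0,-30],"spin":0,"grip":1},
    {"delta_pos":[0,0,-70],"spin":0,"grip":1},
    {"delta_pos":[-20,0,-110],"spin":0,"grip":1},
    {"delta_pos":[-50,0,-140],"spin":0,"grip":1},
    {"delta_pos":[-50,0,-160],"spin":0,"grip":1},
  ],
)

```text
t: 36.07
position: [497.2, 63.6, 213.5]
tool_rot: [[0.274, 0.962, 0.001], [0.962, -0.274, -0.003], [-0.002, 0.002, -1.0]]
contact_force: [-0.5, -0.7, -0.4]
width: 0.2
grasp_force: 0.0
```

Request:
servo_tool(
  plan=[
    {"delta_pos":[0,0,-20],"spin":0,"grip":1},
    {"delta_pos":[0,0,-40],"spin":0,"grip":1},
    {"delta_pos":[0,0,-40],"spin":0,"grip":1},
    {"delta_pos":[0,0,-40],"spin":0,"grip":1},
    {"delta_pos":[0,0,-40],"spin":0,"grip":1},
  ],
)

```text
t: 36.48
position: [497.1, 68.2, 250.4]
tool_rot: [[0.27, 0.963, -0.001], [0.963, -0.27, -0.0], [-0.001, -0.001, -1.0]]
contact_force: [0.1, 0.2, 0.2]
width: 0.2
grasp_force: 0.0
```

```bash
python3 - <<'E'
from m import *
s=get_state();print(case(s['position']),s['contact_force'],s['t'])
w=cam('wrist');cv2.imwrite('pics/w20.png',w['pixels'][:,:,::-1])
hsv=cv2.cvtColor(w['pixels'],cv2.COLOR_RGB2HSV);o=((hsv[...,0]<16)&(hsv[...,1]>185)).astype(np.uint8)
r=rect(w,cv2.morphologyEx(o,cv2.MORPH_OPEN,np.ones((25,25))),52.5);print('roof',np.array(r),case((r[0],r[1],0)))
sd=cam('side');h=cv2.cvtColor(sd['pixels'],cv2.COLOR_RGB2HSV);ys,xs=np.nonzero((h[...,0]<14)&(h[...,1]>200)&(h[...,2]>100)&win(h.shape,60,200,400,480,1.2));print('side orange rows',ys.min(),ys.max(),xs.min(),xs.max())
Y=np.radians(-15.8);X=np.array([np.cos(Y),np.sin(Y),0]);Yh=np.array([-X[1],X[0],0])
print(proj(sd,[np.array([531,186.5,0])+a*130*X+b*100*Yh+[0,0,52.5] for a in(1,-1) for b in(1,-1)]))
E
```

```text
[  -0.4 -123.   250.4] [0.1 0.2 0.2] 36.4833
roof [  518.1   147.2   -15.6   259.9   136.9 47170. ] [ -1.7 -41.3   0. ]
side orange rows 194 391 112 286
[[109.3 299.1]
 [189.1 250.7]
 [209.8 369.3]
 [286.  301.6]]
```

The roof measures 259.9 mm wide on the z = 52.5 plane, and the side view matches the shut lid. I hand the job in.

```bash
python3 -c "
from plant import ticket
print(ticket.close_job())"
```

```text
the job is handed in; nothing more can be done
None
```

The caliper, square and indicator are each pushed fully home in their own cutouts, the lid is closed, and the job is handed in at about 36.5 s of 72 s, with no verdict shown; two slips: the caliper push peaked at 42 N on the fingertips, and I viewed 11 pictures instead of 10.

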